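# Close a half-stoppered vial in the bench stoppering press

## Task

One glass vial standing on the bench among the beakers still has its brick-red stopper half out: stand it upright in the round nest of the stoppering press while the lever is still locked up, then swing the red catch fully aside, pull the black cross handle down until the stopper is fully home, and let the lever back up. Once the lever is fully up, swing the catch shut over its tail again, and only then take the vial out and stand it upright in the steel tray beside the two finished vials. Do not push on the stopper with the gripper, knock or tip any other glassware, or shift the timer.

Things in the scene. Friction and masses are not known exactly. Their poses are not given: they have to be found in the camera images.
- vial_mid (a point): the vial to be closed: clear glass, 36 mm diameter, 63 mm tall without its stopper, straight-sided from 2 to 43 mm up and then narrowing to a 20 mm neck and lip, a white dried cake in the bottom, about 70 g. The point is on its axis half-way up (31.5 mm above its underside); z points up along the axis. Hold it by the straight glass side
- stopper (a joint): how far that vial's brick-red rubber stopper stands out of its neck, in m: 0 = fully home (flange on the glass lip), about 0.007 to 0.009 at the start. Flange 19 mm diameter, 3.5 mm thick, so the vial is 66.5 mm tall when closed. Stiff friction fit: it takes about 22 N to push in and stays where it is left
- press: the stoppering press, fixed to the bench: a white base plate 270 x 100 mm, 14 mm high, with an upright white yoke 46 mm wide and 106 mm high that carries the lever. Origin on the bench under the lever's pivot; x points to the rear (towards the catch), -x to the front (towards the nest), y along the lever's hinge, z up. The pivot is 88 mm above the bench
- nest (a point): centre of the floor of the press's nest, a flared aluminium centring cup: floor 41 mm in diameter and 17 mm above the bench, the bore widening to 54 mm at its rim, 28 mm above the bench; 85 mm in front of the pivot. The vial stands here under the lever's pad
- lever (a joint): press lever angle in rad: 0 = fully up (7 degrees past the vertical, leaning to the rear), grows as the handle comes forward and down, about 1.69 when a stopper in the nest is fully home, mechanical stop at 1.72. A return spring lifts it back to 0 in about a second when let go; at the handle it takes about 3 N to hold down and about 12 N to drive the stopper home. It is blocked (moves less than 0.05) while the catch is shut
- handle (a point): centre of the black cross handle on the lever's end: a cylinder 22 mm in diameter, 60 mm long along the press's y, with crowned ends, on a 10 mm rod. In the press's frame it is at x = 0.2103*sin(a), y = 0, z = 0.088 + 0.2103*cos(a), a = 0.179 - lever: 295 mm above the bench when up, 100 mm when down. Pinched between its ends, it turns between the fingers as the lever swings
- catch (a joint): safety catch angle in rad: 0 = shut (its steel finger lies over the lever's tail and blocks the lever), 1.3 = fully aside (stop); turns counter-clockwise seen from above as it opens; light friction holds it where it is left. It starts within 0.1 of shut, and clears the tail beyond 0.5
- catch_peg (a point): centre of the grip of the red upright peg of the catch, 12 mm diameter; its top is 137.5 mm above the bench, the bar under it 101.5 mm, and this point 123 mm. It moves on a level circle of 38 mm radius about point catch_axis, on the rear side when shut
- catch_axis (a point): the catch's vertical turning axis, at the height of catch_peg: 112 mm behind the lever's pivot
- tray_in (a point): centre of the inner floor of the fixed stainless tray, 4 mm above the bench; the inside is 222 mm (its x) by 107 mm (its y), with rims 16 mm above the bench and 4 mm thick
- closed_vial_a_mid (a point): a finished vial in the tray, loose, same shape with the stopper home (36 mm diameter, 66.5 mm tall); the point is on its axis 31.5 mm above its underside
- closed_vial_b_mid (a point): the other finished vial in the tray, loose, same shape; the point is on its axis 31.5 mm above its underside
- beaker_100_mid (a point): empty glass beaker, 53 mm diameter, 68 mm tall, near the vial on the bench; centre, half-way up
- beaker_50_mid (a point): smaller empty glass beaker, 45 mm diameter, 58 mm tall, near the vial on the bench; centre, half-way up
- timer_mid (a point): white timer lying flat, 60 x 66 x 18 mm, on the bench in front of the press; centre
Mind the look-alikes: they are no part of the job. What is shaped like the part that bears closed_vial_b_mid but blue is not meant.

How it is judged:
On the way, in this order (a step that is already met when the one before it is completed fails the run):
1. the vial stands upright in the nest, let go, with the lever locked up (z of vial_mid in the frame of nest between 0.028 and 0.035 m and horizontal distance between vial_mid and nest below 0.005 m and angle between vial_mid's own z axis and vertical below 0.08 rad and contact force between the fingers and vial below 0.1 N and value of joint lever below 0.12 rad and value of joint catch below 0.3 rad), for 0.2 s.
2. the catch is swung aside, clear of the lever's tail (value of joint catch above 0.9 rad), for 0.1 s.
3. the lever is down with the vial in the nest and the stopper home (value of joint lever above 1.6 rad and value of joint stopper below 0.0015 m and horizontal distance between vial_mid and nest below 0.006 m), for 0.1 s.
4. the lever is up again and the catch shut over its tail, the vial still in the nest (value of joint lever below 0.12 rad and value of joint catch below 0.2 rad and horizontal distance between vial_mid and nest below 0.006 m), for 0.2 s.
At the end, for the whole second after the job is handed in: the vial stands upright (within 0.08 rad) on the tray's floor, inside its rims, with its stopper within 1.5 mm of home; the lever is fully up (under 0.12 rad) and the catch shut (under 0.2 rad); the two finished vials stand upright in the tray (value of joint stopper below 0.0015 m and value of joint lever below 0.12 rad and value of joint catch below 0.2 rad and x of vial_mid in the frame of tray_in between -0.095 and 0.095 m and y of vial_mid in the frame of tray_in between -0.038 and 0.038 m and z of vial_mid in the frame of tray_in between 0.028 and 0.035 m and angle between each of vial_mid, closed_vial_a_mid, closed_vial_b_mid's own z axis and vertical below 0.08 rad); the robot touches nothing.
It fails at once if the gripper pushes on the stopper (over 8 N) (contact force between the fingers and stopper above 8 N).
It fails at once if a finished vial is knocked (shifted over 25 mm or tipped) (distance of any of closed_vial_a_mid, closed_vial_b_mid from where it was at the start of the episode above 0.025 m).
It fails at once if a beaker is knocked (shifted over 25 mm or tipped) (distance of any of beaker_100_mid, beaker_50_mid from where it was at the start of the episode above 0.025 m).
It fails at once if the timer is shifted over 25 mm (distance of timer_mid from where it was at the start of the episode above 0.025 m).
It fails at once if the vial is tipped over (more than 0.6 rad) (angle between vial_mid's own z axis and vertical above 0.6 rad).
It also fails if it takes over 72 s, if anything falls off the work surface, if the arm or the gripper's body presses on something with over 40 N, if the wrist force passes 120 N, or if a joint passes its speed limit or range.

## Robot

A 6-joint arm with a two-finger parallel gripper is mounted at the origin on a cart in front of the work surface, level with it; the furniture and walls round the work are solid. World frame = base frame: x ahead of the robot, y to its left, z up, the work surface at z = 0. Lengths are in m, angles in rad, forces in N, time in s.
With the tool pointing down it reaches from about 0.375 to 0.9 m from the base axis. Payload 3.1 kg.
Tool frame: the origin (TCP) lies at the very end of the fingers, on their centre line; the grasp point (between the pads) lies 19 mm behind it; x points along the fingers, z is the direction in which the jaws open and shut, and the axes are right-handed (so a half turn about x gives the same grasp; the last joint's range is limited). The gripper opens to 87 mm and grips with 3 to 60 N. Pads are 19 mm wide; open, the fingers measure 117 mm over their backs; the gripper's body (75 mm by 190 mm) begins 51 mm behind the grasp point.
Start: joints at [1.095, 0.527, 1.433, -0, 1.181, -0.178], TCP at [0.183, 0.598, 0.199] pointing down, gripper open.
Joint ranges: [-3.08, 3.08], [-0.75, 2.2], [0.22, 2.44], [-1.43, 4.57], [0, 2.65], [-2.85, 2.85]. Speed limits (rad/s): [2.79, 2.79, 3.14, 3.14, 3.14, 3.14].

## Interface

Orientations are given as a unit quaternion [x, y, z, w].
In Python, from rig import get_obs, vision, hand_in gives the robot as it stands. The module is installed in compiled form; this text tells all that it offers.
- The arm moves only by the tool step_arm, never from a script. Its arguments are lists of equal length, an entry for each row: "slide": the shift along the world's x, y, z scaled (see below), a list of three; "turn": the turn, a rotation vector about the world's x, y, z scaled (see below), a list of three. In form: {"slide": [[dx, dy, dz], ...], "turn": [[wx, wy, wz], ...]}. A call has 1 to 12 rows; each row is the pose to reach, as a shift and turn from the pose commanded when the call began, turning the shorter way round; what a row does not reach only later rows make up. The controller multiplies each number of a shift by 0.1 m and each number of a turn by 2 pi rad. A row lasts 1/10 s, in which the tool goes at most 50 mm and 8.59 degrees, less where a joint would pass 70% of its speed; a pose out of reach is approached as far as the arm can. A call with a number of a shift or a turn outside -1 to 1 is refused whole. A call with a gripper value outside its range is refused whole. "jaw" is the opening, from 0 (shut) to 1 (fully open), set as the call begins (left out, the last holds). The fingers move at their own pace and stop on an object; "newtons" is the grip in N (left out, the last holds). Time passes only in rows, so rows that repeat a pose let the fingers close. It gives the time, the measured TCP pose, the force and the opening at its end, in the units of the state.
- get_obs(): the state, without advancing time (a new reading comes with each control period).
- vision.camera(name): name is "side" or "top"; returns a dict with "image" (420x560x3 uint8, red, green, blue), "depth" (420x560 float32, m along the optical axis (not along the pixel's ray), 0 where there is no reading), "mtx" (3x3 intrinsics, pixels), "dist" ([k1, k2, p1, p2, k3] as OpenCV has them; the pictures are not rectified), "T" (4x4, takes a point from camera to world coordinates). Camera axes: x right, y down, z forward; pixel columns grow to the right and rows downward; lengths in m; the calibration is good to about 2 mm. A picture is of the moment at which its call begins.
- hand_in(): hands the job in, once; it reports no verdict.
Trained networks look in a picture, given as the dict that the camera call returned (one of the last four; its "shot" number tells which), for a name from the list of things; names that differ only in an ending like _2 or _b are one class to them, and where a whole thing is asked for, a point or a joint stands for the part that bears it (a point fixed in the world has none). Each returns a list of dicts, best first, with "p" (0 to 1); they miss things now and then, are a little off and sometimes report something else, mostly with a low value. They report only what shows in the picture. A call takes as long as a camera call. They do not tell look-alikes from the thing itself.
- vision.silhouettes(picture, thing): "mask" (420x560 bool, what is visible of it) and "centre" ([column, row] in pixels, amid what is visible of it).
- vision.spot_point(picture, thing): "centre" ([column, row] in pixels: a listed point, or the origin of a listed thing).
The state is a dict: "time": time; "q": joint angles; "joint_velocities": joint speeds; "joint_torque": joint torques, N m; "position": TCP position; "tool_rot": TCP orientation; "ft_force": force on the tool from outside, world axes, zero at the start; "moment": the same for the moment, N m; "grip_width": finger opening in m.
Only numpy, scipy, OpenCV 4.12 (cv2) and the standard library are available. Lean on these libraries where they do the work, as an engineer would, in place of code of your own. Each camera call takes 0.05 s, during which the arm holds its last target.

## Working session

There is one attempt and no reset: what is moved stays moved. The work goes in short steps, Python scripts to look and compute and a tool call to move; the robot and the scene stay as the last step left them, time stands still between calls to the robot, and variables do not carry over. Pictures are saved under pics/ and viewed, and the job is handed in when it is done.

Besides the shell and the picture viewer there is one more tool, called after "Emit:" by a JSON object that holds its "method" and its "body". step_arm: Moves the arm, as the interface text tells. Its arguments: {"type":"object","properties":{"slide":{"type":"array"},"turn":{"type":"array"},"jaw":{"type":"number"},"newtons":{"type":"number"}},"required":["slide","turn"]}

```bash
mkdir -p pics; cat > h.py <<'E'
import numpy as np, cv2
from rig import get_obs, vision, hand_in
def save(img,name): cv2.imwrite('pics/'+name,cv2.cvtColor(np.ascontiguousarray(img),cv2.COLOR_RGB2BGR))
def ray(p,px):
    u=cv2.undistortPoints(np.array([[px]],float),p['mtx'],p['dist'])[0,0]
    d=p['T'][:3,:3]@np.array([u[0],u[1],1]); return p['T'][:3,3],d
def at_z(p,px,z):
    o,d=ray(p,px); return o+d*(z-o[2])/d[2]
def proj(p,X):
    Ti=np.linalg.inv(p['T']); r,_=cv2.Rodrigues(Ti[:3,:3])
    return cv2.projectPoints(np.atleast_2d(np.array(X,float)),r,Ti[:3,3],p['mtx'],p['dist'])[0][:,0]
def tri(p1,a,p2,b):
    o1,d1=ray(p1,a);o2,d2=ray(p2,b);d1=d1/np.linalg.norm(d1);d2=d2/np.linalg.norm(d2)
    s=np.linalg.lstsq(np.c_[d1,-d2],o2-o1,rcond=None)[0]
    A=o1+s[0]*d1;B=o2+s[1]*d2;return (A+B)/2,np.linalg.norm(A-B)
E
python3 - <<'E'
from h import *
np.set_printoptions(precision=4,suppress=True)
o=get_obs();print(o)
t=vision.camera('top');s=vision.camera('side')
save(t['image'],'top0.png');save(s['image'],'side0.png')
print(t['T'],s['T'],t['mtx'])
Z=dict(vial_mid=.0315,closed_vial_a_mid=.0355,beaker_100_mid=.034,beaker_50_mid=.029,timer_mid=.009,nest=.017,handle=.295,catch_peg=.123,catch_axis=.123,tray_in=.004,press=0)
for n,z in Z.items():
    for p,l in((t,'top'),(s,'side')):
        for d in vision.spot_point(p,n)[:5]:
            print(l,n,round(d['p'],2),np.round(d['centre'],1),at_z(p,d['centre'],z))
E
```

```text
{'time': 0.0, 'q': array([ 1.0955,  0.5285,  1.4339, -0.    ,  1.1814, -0.1785]), 'joint_velocities': array([-0.0004, -0.0009,  0.0004, -0.0005,  0.002 , -0.0003]), 'joint_torque': array([ -0.0001, -44.0043, -17.6591,   0.063 ,   0.0583,  -0.0002]), 'position': array([0.1824, 0.597 , 0.1976]), 'tool_rot': array([-0.4209,  0.5691,  0.4202,  0.5677]), 'ft_force': array([-0.0689, -0.7821,  0.0855]), 'moment': array([-0.0082, -0.0188, -0.0027]), 'grip_width': 0.08694791568544348}
[[ 0.0079 -0.9968  0.08    0.4027]
 [-1.     -0.0083 -0.0055  0.0231]
 [ 0.0061 -0.0799 -0.9968  1.6436]
 [ 0.      0.      0.      1.    ]] [[-0.8996 -0.302   0.3155  0.1984]
 [-0.4367  0.6094 -0.6618  0.7083]
 [ 0.0076 -0.7331 -0.68    0.9177]
 [ 0.      0.      0.      1.    ]] [[477.4671   0.     284.7675]
 [  0.     477.4671 207.2331]
 [  0.       0.       1.    ]]
top vial_mid 0.6 [362.7 208.3] [ 0.5306 -0.251   0.0315]
top vial_mid 0.57 [291.  207.8] [ 0.5303 -0.0069  0.0315]
side vial_mid 0.6 [320.6 205.3] [ 0.5231 -0.2458  0.0315]
top closed_vial_a_mid 0.69 [180.3 234.5] [0.4362 0.367  0.0355]
side clos
[... 735 characters left out ...]
248.6 199.1] [0.5332 0.1185 0.295 ]
top handle 0.29 [359.3 233. ] [ 0.4394 -0.1962  0.295 ]
side handle 0.8 [263.3 211.1] [0.5339 0.1129 0.295 ]
top catch_peg 0.51 [217.4 206.3] [0.5259 0.2304 0.123 ]
top catch_axis 0.72 [229.1 205.7] [0.5282 0.1929 0.123 ]
side catch_axis 0.81 [251.5 283.4] [0.5312 0.1881 0.123 ]
side catch_axis 0.54 [274.8 281.6] [0.4836 0.1585 0.123 ]
top tray_in 0.85 [175.  207.7] [0.5295 0.3945 0.004 ]
top tray_in 0.57 [290.4 205.7] [ 0.5397 -0.0053  0.004 ]
side tray_in 0.58 [221.3 379.7] [0.5083 0.384  0.004 ]
top press 0.75 [265.4 209.6] [0.5258 0.0808 0.    ]
side press 0.88 [273.6 280.5] [ 0.5325  0.0714 -0.    ]
side press 0.26 [189.2 356. ] [0.6103 0.3664 0.    ]
```

View pics/top0.png

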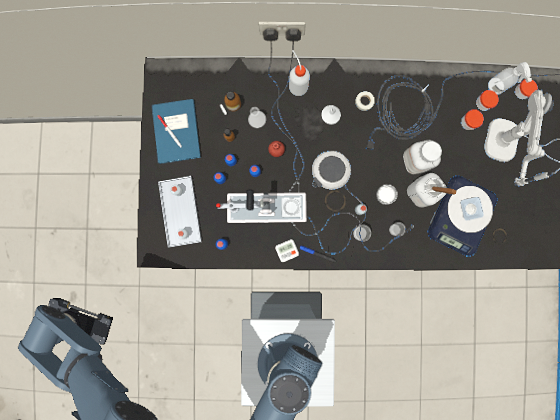

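View pics/side0.png

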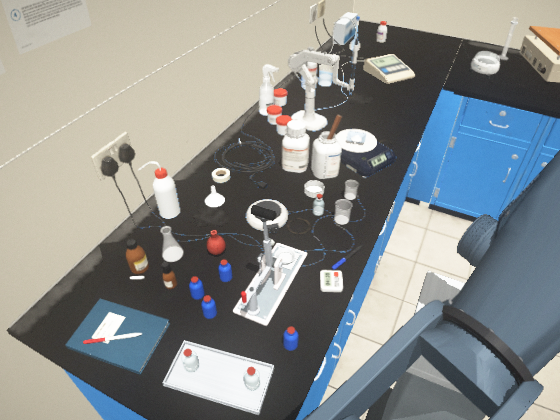

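```bash
python3 - <<'E'
import cv2
t=cv2.imread('pics/top0.png');s=cv2.imread('pics/side0.png')
cv2.imwrite('pics/c1.png',cv2.resize(t[180:260,330:430],None,fx=7,fy=7,interpolation=cv2.INTER_CUBIC))
cv2.imwrite('pics/c2.png',cv2.resize(s[160:250,290:400],None,fx=7,fy=6.6,interpolation=cv2.INTER_CUBIC))
cv2.imwrite('pics/c3.png',cv2.resize(t[150:270,120:320],None,fx=4,fy=4,interpolation=cv2.INTER_CUBIC))
E
```

```text
(no output)
```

View pics/c1.png

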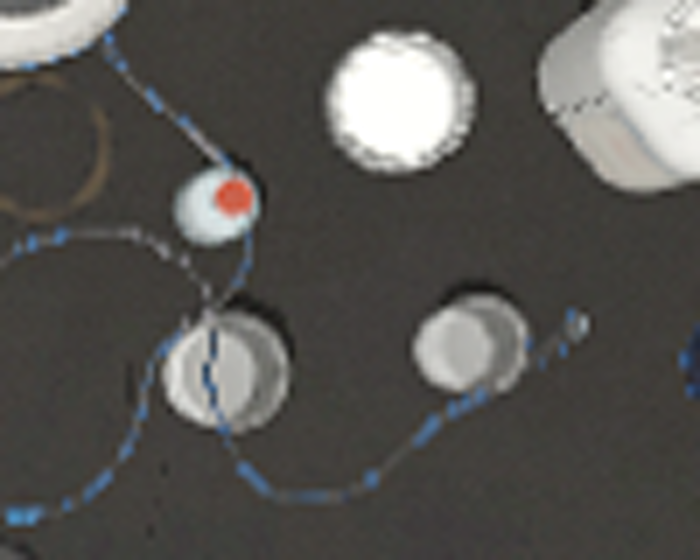

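View pics/c2.png

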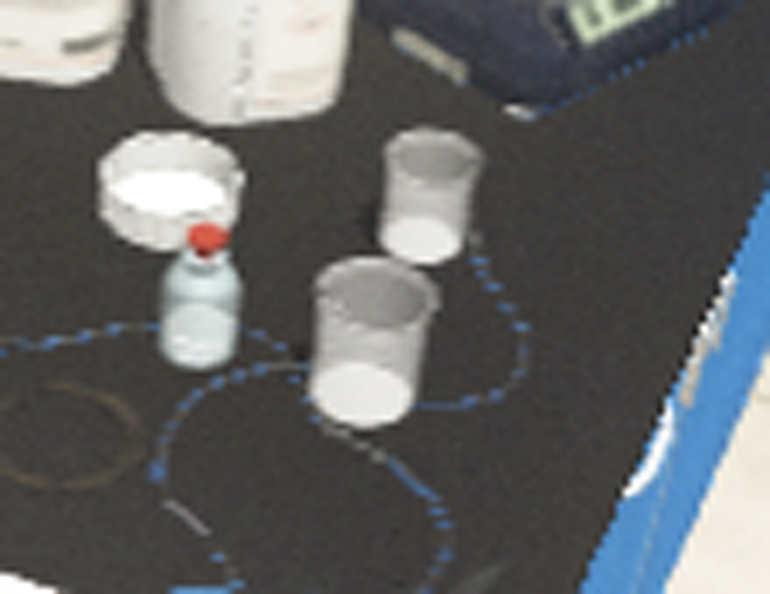

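View pics/c3.png

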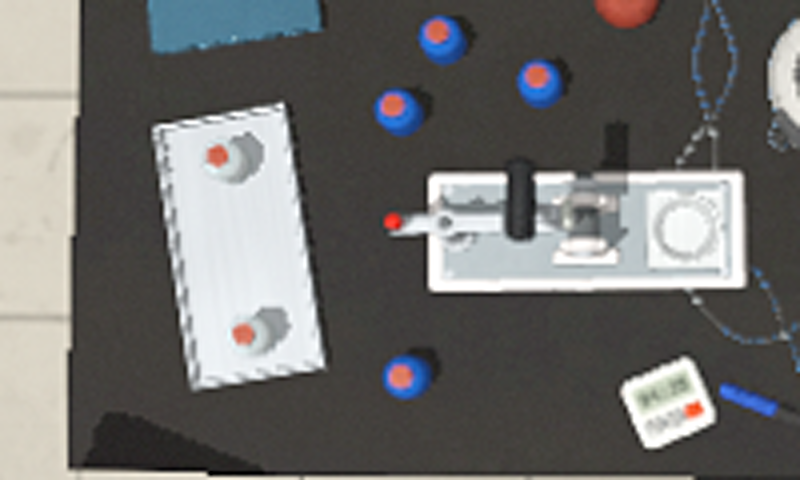

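Candidates: the clear vial with red stopper at top (362,208) / side (319,206). The tray holds two clear closed vials at top (180,188) and (184,232). Four blue look-alikes sit at top (231,159), (220,177), (255,170) and (222,243). I choose the clear one at (362,208): it is between the beakers, and the close crop shows its stopper raised. Next I measure precisely.

```bash
cat > m.py <<'E'
from h import *
from scipy.optimize import least_squares
np.set_printoptions(precision=4,suppress=True)
t=vision.camera('top');s=vision.camera('side')
def blob(p,cond,box):
    im=p['image'].astype(int);m=np.zeros(im.shape[:2],bool);c0,r0,c1,r1=box
    m[r0:r1,c0:c1]=cond(im)[r0:r1,c0:c1]; r,c=np.nonzero(m);return np.array([c.mean(),r.mean()]),len(r)
red=lambda im:(im[...,0]-im[...,1]>50)&(im[...,0]-im[...,2]>40)
E
python3 - <<'E'
from m import *
a,n=blob(t,red,(355,200,370,216));b,k=blob(s,red,(308,190,330,205));print('stopper',a,n,b,k,tri(t,a,s,b),at_z(t,a,.073),at_z(s,b,.071))
a,n=blob(t,red,(212,198,224,212));b,k=blob(s,red,(236,284,252,306));print('peg',a,n,b,k,tri(t,a,s,b),at_z(t,a,.1375),at_z(s,b,.12))
for n in['vial_mid','closed_vial_a_mid','beaker_100_mid','beaker_50_mid','handle','catch_peg','nest','catch','lever','press','timer_mid']:
    for l,p in(('t',t),('s',s)):
        for d in vision.silhouettes(p,n)[:4]:
            m=d['mask'];r,c=np.nonzero(m);print(l,n,round(d['p'],2),np.round(d['centre'],1),'cen',c.mean().round(1),r.mean().round(1),'box',c.min(),c.max(),r.min(),r.max(),len(r))
R=None
from scipy.spatial.transform import Rotation
print(Rotation.from_quat(get_obs()['tool_rot']).as_matrix())
cv2.imwrite('pics/c4.png',cv2.resize(cv2.cvtColor(s['image'],4)[205:330,220:345],None,fx=4.8,fy=4.8,interpolation=cv2.INTER_CUBIC))
cv2.imwrite('pics/c5.png',cv2.resize(cv2.cvtColor(t['image'],4)[180:230,205:315],None,fx=7,fy=7,interpolation=cv2.INTER_CUBIC))
E
```

```text
stopper [362.95 207.9 ] 20 [319.3043 195.6522] 23 (array([ 0.5294, -0.245 ,  0.0704]), np.float64(0.001181302562738011)) [ 0.5287 -0.2448  0.073 ] [ 0.5298 -0.2442  0.071 ]
peg [217.75  204.625] 16 [243.5 296.5] 56 (array([0.5307, 0.2293, 0.1215]), np.float64(0.0016399142908981232)) [0.5301 0.2275 0.1375] [0.5305 0.2281 0.12  ]
t vial_mid 0.58 [360.4 209.1] cen 360.2 209.2 box 355 366 204 214 102
s vial_mid 0.61 [319.4 203.6] cen 318.4 205.5 box 313 324 194 215 206
t closed_vial_a_mid 0.5 [181.7 233.9] cen 183.2 233.9 box 177 190 229 239 124
s closed_vial_a_mid 0.61 [252.4 377.9] cen 251.5 378.8 box 244 259 367 390 316
t beaker_100_mid 0.56 [362.7 229.7] cen 361.7 233.2 box 353 370 225 241 236
s beaker_100_mid 0.86 [339.  212.1] cen 342.3 211.2 box 335 351 199 224 340
t beaker_50_mid 0.42 [394.9 227.9] cen 396.5 228.7 box 390 403 223 235 131
s beaker_50_mid 0.64 [349.1 191.9] cen 350.3 189.1 box 345 357 180 199 214
t handle 0.58 [250.3 204.3] cen 254.7 202.3 box 245 269 190 210 267
t handle 0.31 [262.3 206.2] cen 264.6 207.4 box 216 305 190 222 2391
s handle 0.76 [261.5 235.5] cen 26
[... 360 characters left out ...]
8 304 207
t lever 0.83 [252.5 202.8] cen 253.8 201.8 box 245 268 190 210 275
s lever 0.69 [341.6 210.6] cen 342.5 211.5 box 335 351 199 224 352
s lever 0.57 [266.1 238.4] cen 265.8 236.1 box 251 276 205 281 708
t press 0.55 [265.9 208.9] cen 264.9 207.3 box 216 305 189 222 2396
t press 0.48 [227.  208.3] cen 228.4 205.9 box 216 243 203 209 124
t press 0.32 [363.3 210. ] cen 360.8 209.2 box 355 367 204 214 115
s press 0.67 [268.5 275. ] cen 269.5 275.1 box 234 306 205 324 3449
s press 0.3 [219.2 378. ] cen 219.8 377.6 box 163 273 341 414 4383
t timer_mid 0.54 [289.  250.8] cen 286.4 250.8 box 276 297 240 261 343
[[ 0.     -0.9563  0.2925]
 [-0.      0.2925  0.9563]
 [-1.     -0.     -0.    ]]
```

View pics/c4.png

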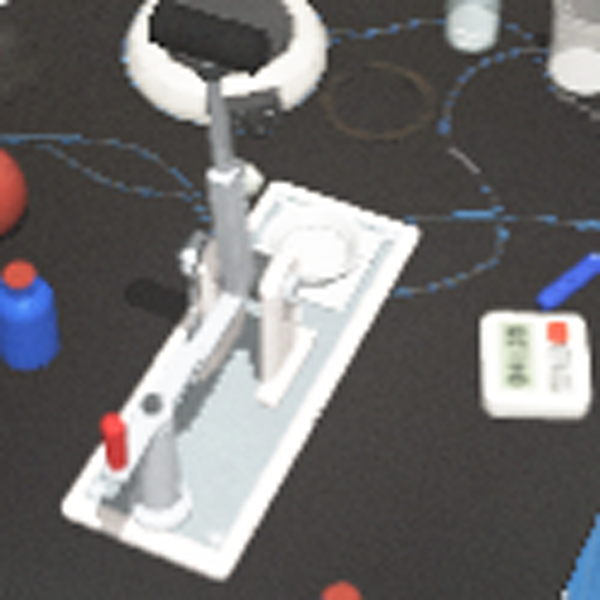

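View pics/c5.png

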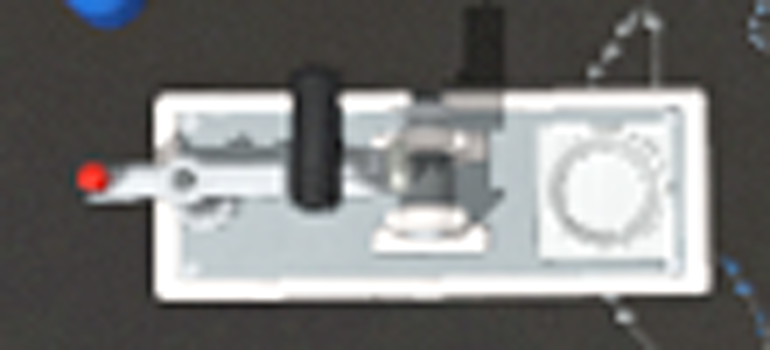

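```bash
python3 - <<'E'
from m import *
ct=lambda u,v:[205+(u+.5)/7-.5,180+(v+.5)/7-.5]
cs=lambda u,v:[220+(u+.5)/4.8-.5,205+(v+.5)/4.8-.5]
H=[.2103*np.sin(.179),0,.088+.2103*np.cos(.179)]
A=[.112,0,.104];N=[-.085,0,.028]
bt,_=blob(t,red,(212,198,224,212));bs,_=blob(s,red,(236,284,252,306))
F=[(t,H,ct(315,138)),(t,A,ct(183,179)),(t,N,ct(608,190)),(t,'P.1375',bt),
   (s,H,cs(208,35)),(s,A,cs(152,403)),(s,N,cs(312,243)),(s,'P.121',bs)]
C=[(t,[ct(155,90),ct(710,88),ct(712,295),ct(158,300)])]
def pts(x,f):
    f=f if not isinstance(f,str) else [.112+.038*np.cos(x[3]),.038*np.sin(x[3]),float(f[1:])]
    c,sn=np.cos(x[2]),np.sin(x[2]);return [x[0]+c*f[0]-sn*f[1],x[1]+sn*f[0]+c*f[1],f[2]]
def res(x):
    r=[]
    for p,f,px in F:
        o=x[4:6] if p is t else x[6:8]
        r+=list(((proj(p,pts(x,f))[0]+o-px)))
    return np.array(r+list(np.array(x[4:8])*.7))
q=least_squares(res,[.53,.08,1.57,0,0,0,0,0]);x=q.x
print(x,x[2]-np.pi/2);print(q.fun[:-4].reshape(-1,2))
for n,f in dict(nest=N,handle=H,axis=A,peg='P.123').items(): print(n,np.array(pts(x,f)))
# plate rect from top corners
c=np.array([at_z(t,k,.014) for k in C[0][1]]);print(c,np.linalg.norm(c[0]-c[1]),np.linalg.norm(c[1]-c[2]))
# depth based
for p,px in((t,(291,207)),(s,(284,255)),(t,(362.95,208)),(s,(319,205))):
    d=p['depth'][int(px[1]),int(px[0])];o,v=ray(p,px);print(d,o+v*d)
# beakers/vials
for n,a,b in(('b100',[361.7,233.2],[342.3,211.2]),('b50',[396.5,228.7],[350.3,189.1]),('cva',[183.2,233.9],[251.5,378.8]),('vial',[360.2,209.2],[318.4,205.5])):print(n,tri(t,a,s,b))
for bx in((174,182,186,196),(178,226,190,240)):
    a,n=blob(t,red,bx);print('closed',a,n,at_z(t,a,.0705))
for bx in((182,345,200,358),(242,362,262,376)):
    a,n=blob(s,red,bx);print('closed s',a,n,at_z(s,a,.069))
# tray corners top crop c3 x4 origin 120,150
k=[(152,125),(285,103),(326,368),(193,390)]
c=np.array([at_z(t,[120+(u+.5)/4-.5,150+(v+.5)/4-.5],.016) for u,v in k]);print(c,c.mean(0))
E
```

```text
[ 0.5337  0.0779  1.5877  0.0274  0.0977  0.1039 -0.1683  0.173 ] 0.016950383144186842
[[ 0.2312 -0.0194]
 [ 0.0573  0.0304]
 [-0.298  -0.1504]
 [-0.0384  0.0885]
 [-0.0244  0.1907]
 [-0.1529  0.287 ]
 [ 0.3064 -0.494 ]
 [-0.0467 -0.0685]]
nest [ 0.5352 -0.007   0.028 ]
handle [0.5331 0.1154 0.2949]
axis [0.5318 0.1899 0.104 ]
peg [0.5301 0.2279 0.123 ]
[[ 0.5829  0.2141  0.014 ]
 [ 0.5861 -0.0584  0.014 ]
 [ 0.4844 -0.0598  0.014 ]
 [ 0.4797  0.2108  0.014 ]] 0.2725116220816602 0.1016616594285628
1.6308213 [ 0.5341 -0.0071  0.0182]
1.1994244 [ 0.5418 -0.0138  0.0159]
1.5698041 [ 0.5278 -0.2435  0.0802]
1.3186167 [ 0.5237 -0.2314  0.044 ]
b100 (array([ 0.4475, -0.246 ,  0.036 ]), np.float64(0.003396543904798894))
b50 (array([ 0.4628, -0.3666,  0.0325]), np.float64(0.0020539258686489005))
cva (array([0.4399, 0.3595, 0.0268]), np.float64(0.002788923527303832))
vial (array([ 0.5284, -0.2422,  0.0314]), np.float64(0.0017839729768688206))
closed [174.6667 188.5   ] 12 [0.5886 0.3824 0.0705]
closed [180.25 233.15] 20 [0.44   0.3598 0.0705]
closed s [187.2653 352.    ] 49 [0.5889 0.386  0.069 ]
closed s [250.5472 370.434 ] 53 [0.4408 0.3607 0.069 ]
[[0.6213 0.4556 0.016 ]
 [0.641  0.3394 0.016 ]
 [0.4131 0.2988 0.016 ]
 [0.3929 0.4134 0.016 ]] [0.5171 0.3768 0.016 ]
```

Emit:
{"method": "step_arm", "body": {"slide": [[0.33, -0.33, 0.4], [0.66, -0.66, 0.8], [1, -1, 1], [1, -1, 1]], "turn": [[0, 0, 0.01], [0, 0, 0.02], [0, 0, 0.0472], [0, 0, 0.0472]], "jaw": 0.7, "newtons": 15}}

```text
time: 2.9
position: [0.2854, 0.4966, 0.3012]
tool_rot: [-0.501, 0.498, 0.5, 0.501]
ft_force: [0.9, 0.9, -0.9]
grip_width: 0.0648
```

Emit:
{"method": "step_arm", "body": {"slide": [[0.4, -0.4, 0.3], [0.8, -0.8, 0.6], [1, -1, 0.6], [1, -1, 0.6]], "turn": [[0, 0, 0], [0, 0, 0], [0, 0, 0], [0, 0, 0]]}}

```text
time: 3.3
position: [0.3875, 0.3948, 0.3609]
tool_rot: [-0.5, 0.5, 0.497, 0.503]
ft_force: [-0.5, 0.6, 0.6]
grip_width: 0.0609
```

Emit:
{"method": "step_arm", "body": {"slide": [[0.3, -0.4, 0], [0.6, -0.8, 0], [0.7, -1, 0], [0.7, -1, 0]], "turn": [[0, 0, 0], [0, 0, 0], [0, 0, 0], [0, 0, 0]]}}

```text
time: 3.7
position: [0.4538, 0.2956, 0.358]
tool_rot: [-0.499, 0.502, 0.499, 0.501]
ft_force: [-0.1, 0.0, -1.3]
grip_width: 0.061
```

Emit:
{"method": "step_arm", "body": {"slide": [[0, -0.5, 0], [0, -1, 0], [0, -1, 0]], "turn": [[0, 0, 0], [0, 0, 0], [0, 0, 0]]}}

```text
time: 4.0
position: [0.4519, 0.1945, 0.3583]
tool_rot: [-0.499, 0.502, 0.499, 0.5]
ft_force: [-0.2, 1.6, 0.6]
grip_width: 0.0611
```

Emit:
{"method": "step_arm", "body": {"slide": [[0, -0.5, 0], [0, -1, 0], [0, -1, 0]], "turn": [[0, 0, 0], [0, 0, 0], [0, 0, 0]]}}

```text
time: 4.3
position: [0.4528, 0.0947, 0.3585]
tool_rot: [-0.499, 0.502, 0.498, 0.501]
ft_force: [0.2, -0.5, 0.2]
grip_width: 0.0609
```

Emit:
{"method": "step_arm", "body": {"slide": [[0, -0.5, 0], [0, -1, 0], [0, -1, 0]], "turn": [[0, 0, 0], [0, 0, 0], [0, 0, 0]]}}

```text
time: 4.6
position: [0.4536, -0.0053, 0.3585]
tool_rot: [-0.499, 0.502, 0.498, 0.501]
ft_force: [0.4, 1.3, -0.2]
grip_width: 0.0609
```

Emit:
{"method": "step_arm", "body": {"slide": [[0, -0.5, 0], [0, -1, 0], [0, -1, 0]], "turn": [[0, 0, 0], [0, 0, 0], [0, 0, 0]]}}

```text
time: 4.9
position: [0.4541, -0.1052, 0.3584]
tool_rot: [-0.499, 0.501, 0.498, 0.501]
ft_force: [-0.1, 0.1, -0.1]
grip_width: 0.0611
```

Emit:
{"method": "step_arm", "body": {"slide": [[0.4, -0.4, 0], [0.7, -0.8, 0], [0.75, -1, 0], [0.75, -1, 0]], "turn": [[0, 0, 0], [0, 0, 0], [0, 0, 0], [0, 0, 0]]}}

```text
time: 5.3
position: [0.5303, -0.2024, 0.3574]
tool_rot: [-0.5, 0.5, 0.5, 0.5]
ft_force: [-0.1, 1.6, 0.5]
grip_width: 0.0612
```

Emit:
{"method": "step_arm", "body": {"slide": [[0, -0.42, -0.3], [0, -0.42, -0.7], [0, -0.42, -1], [0, -0.42, -1]], "turn": [[0, 0, 0], [0, 0, 0], [0, 0, 0], [0, 0, 0]]}}

```text
time: 5.7
position: [0.5254, -0.2391, 0.254]
tool_rot: [-0.496, 0.5, 0.505, 0.499]
ft_force: [-1.0, -0.3, 0.4]
grip_width: 0.0608
```

Emit:
{"method": "step_arm", "body": {"slide": [[0, 0, -0.5], [0, 0, -1], [0, 0, -1], [0, 0, -1]], "turn": [[0, 0, 0], [0, 0, 0], [0, 0, 0], [0, 0, 0]]}}

```text
time: 6.1
position: [0.529, -0.2433, 0.1601]
tool_rot: [0.501, -0.499, -0.5, -0.5]
ft_force: [0.3, -0.7, 1.2]
grip_width: 0.061
```

```bash
python3 - <<'E'
from m import *
o=get_obs();print(o['position'],o['q'],o['tool_rot'])
x=o['position']
for p in(t,s): print(proj(p,[x,[.529,-.244,.0745],[.529,-.244,0]]))
cv2.imwrite('pics/d1.png',cv2.resize(cv2.cvtColor(s['image'],4)[130:250,260:400],None,fx=5,fy=5,interpolation=cv2.INTER_CUBIC))
E
```

```text
[ 0.5304 -0.245   0.1622] [-0.6241  0.5141  1.5801  0.0003  1.0408 -2.1957] [ 0.5025 -0.4994 -0.4979 -0.5003]
[[367.8228 205.1279]
 [362.7913 207.7659]
 [359.1736 209.4592]]
[[321.1726 172.4154]
 [319.5798 194.9208]
 [318.0944 212.2821]]
```

View pics/d1.png

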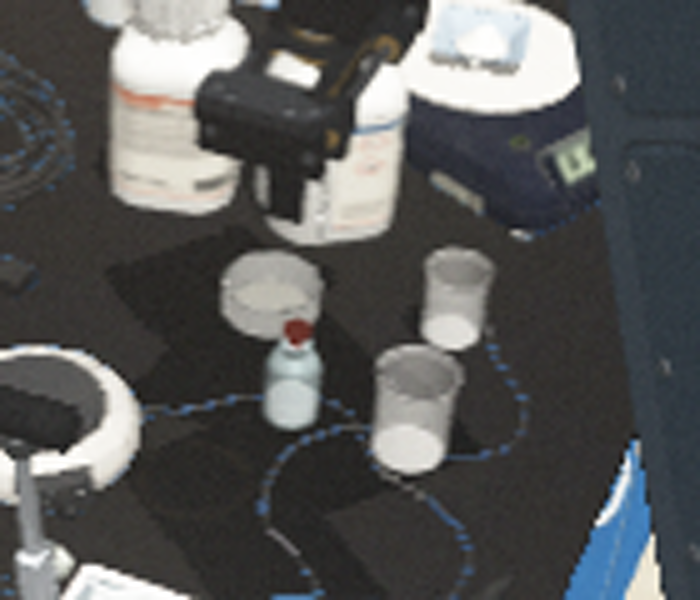

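Emit:
{"method": "step_arm", "body": {"slide": [[0, 0, -0.4], [0, 0, -0.8], [0, 0, -0.9], [0, 0, -0.9]], "turn": [[0, 0, 0], [0, 0, 0], [0, 0, 0], [0, 0, 0]]}}

```text
time: 6.6
position: [0.5283, -0.2445, 0.0693]
tool_rot: [0.5, -0.5, -0.5, -0.5]
ft_force: [-1.0, 0.1, 0.7]
grip_width: 0.0607
```

Emit:
{"method": "step_arm", "body": {"slide": [[0, 0, -0.15], [0, 0, -0.3], [0, 0, -0.45], [0, 0, -0.54], [0, 0, -0.54]], "turn": [[0, 0, 0], [0, 0, 0], [0, 0, 0], [0, 0, 0], [0, 0, 0]]}}

```text
time: 7.1
position: [0.5286, -0.2449, 0.0156]
tool_rot: [0.501, -0.5, -0.499, -0.5]
ft_force: [-0.9, -0.1, 0.3]
grip_width: 0.0609
```

```bash
python3 - <<'E'
from m import *
o=get_obs();print(o['position'],o['ft_force'])
cv2.imwrite('pics/d2.png',cv2.resize(cv2.cvtColor(s['image'],4)[130:250,260:400],None,fx=5,fy=5,interpolation=cv2.INTER_CUBIC))
E
```

```text
[ 0.5289 -0.245   0.016 ] [-0.0735  0.4862  0.8785]
```

View pics/d2.png

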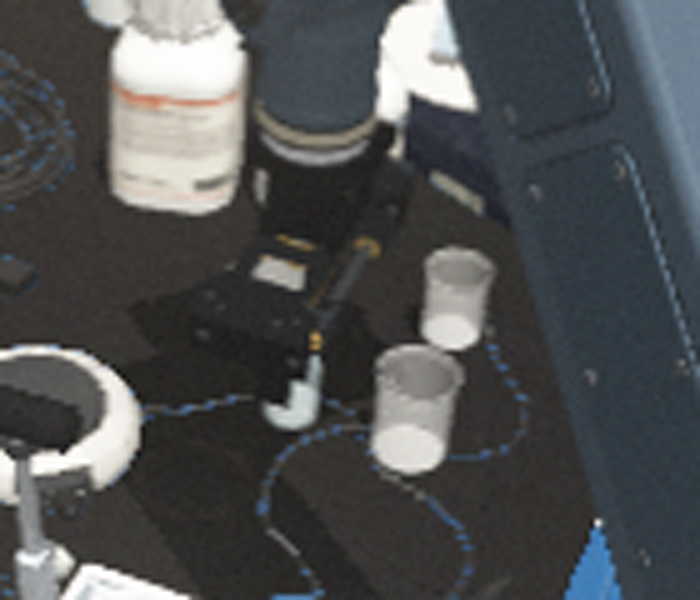

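Emit:
{"method": "step_arm", "body": {"slide": [[0, 0, 0], [0, 0, 0], [0, 0, 0], [0, 0, 0], [0, 0, 0], [0, 0, 0]], "turn": [[0, 0, 0], [0, 0, 0], [0, 0, 0], [0, 0, 0], [0, 0, 0], [0, 0, 0]], "jaw": 0.2, "newtons": 15}}

```text
time: 7.8
position: [0.5279, -0.2445, 0.0147]
tool_rot: [0.5, -0.5, -0.5, -0.5]
ft_force: [0.1, 0.7, 1.9]
grip_width: 0.035
```

Emit:
{"method": "step_arm", "body": {"slide": [[0, 0, 0.2], [0, 0, 0.5], [0, 0, 0.9], [0, 0, 0.9]], "turn": [[0, 0, 0], [0, 0, 0], [0, 0, 0], [0, 0, 0]]}}

```text
time: 8.2
position: [0.531, -0.2465, 0.1092]
tool_rot: [0.504, -0.499, -0.496, -0.501]
ft_force: [0.3, -1.1, -1.3]
grip_width: 0.0356
```

```bash
python3 - <<'E'
from m import *
o=get_obs();print(o['position'],o['ft_force'],o['moment'],o['grip_width'])
cv2.imwrite('pics/d3.png',cv2.resize(cv2.cvtColor(s['image'],4)[130:250,260:400],None,fx=5,fy=5,interpolation=cv2.INTER_CUBIC))
E
```

```text
[ 0.5281 -0.2445  0.1052] [-0.0403 -0.0091 -1.1086] [ 0.0506 -0.0052 -0.0241] 0.03483998899930033
```

View pics/d3.png

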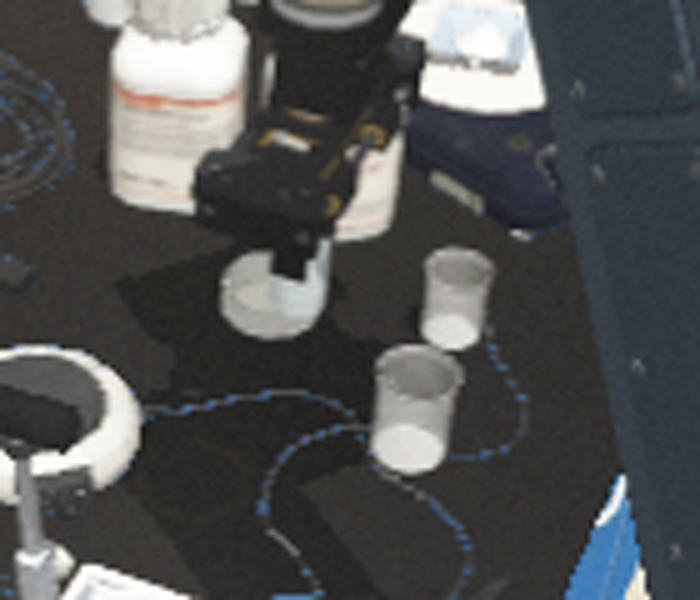

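Emit:
{"method": "step_arm", "body": {"slide": [[0, 0, 0.3], [0, 0, 0.6], [0, 0, 0.9], [0, 0.2, 1], [0, 0.4, 1], [0, 0.6, 1], [0, 0.8, 1], [0, 0.9, 1], [0, 1, 1], [0, 1, 1], [0, 1, 1], [0, 1, 1]], "turn": [[0, 0, -0.02], [0, 0, -0.04], [0, 0, -0.06], [0, 0, -0.08], [0, 0, -0.1], [0, 0, -0.12], [0, 0, -0.14], [0, 0, -0.16], [0, 0, -0.18], [0, 0, -0.2], [0, 0, -0.22], [0, 0, -0.2473]]}}

```text
time: 9.5
position: [0.5264, -0.1434, 0.2023]
tool_rot: [-0.011, 0.709, 0.012, 0.706]
ft_force: [-0.3, 0.1, -2.1]
grip_width: 0.0353
```

Emit:
{"method": "step_arm", "body": {"slide": [[0, 0.3, 0], [0, 0.6, 0], [0, 0.9, 0], [0.07, 1, 0], [0.07, 1, 0]], "turn": [[0, 0, 0], [0, 0, 0], [0, 0, 0], [0, 0, 0], [0, 0, 0]]}}

```text
time: 10.0
position: [0.5348, -0.0431, 0.2032]
tool_rot: [-0.014, 0.708, 0.015, 0.706]
ft_force: [-1.6, 0.7, -0.2]
grip_width: 0.0352
```

Emit:
{"method": "step_arm", "body": {"slide": [[0, 0.2, -0.2], [0, 0.37, -0.5], [0, 0.37, -0.8], [0, 0.37, -1], [0, 0.37, -1], [0, 0.37, -1]], "turn": [[0, 0, 0], [0, 0, 0], [0, 0, 0], [0, 0, 0], [0, 0, 0], [0, 0, 0]]}}

```text
time: 10.6
position: [0.5349, -0.0084, 0.1042]
tool_rot: [-0.013, 0.707, 0.013, 0.707]
ft_force: [0.5, -0.5, -0.1]
grip_width: 0.0354
```

```bash
python3 - <<'E'
from m import *
o=get_obs();print(o['position'],o['ft_force'],o['tool_rot'],o['grip_width'],o['q'])
cv2.imwrite('pics/e1.png',cv2.resize(cv2.cvtColor(s['image'],4)[180:300,220:360],None,fx=5,fy=5,interpolation=cv2.INTER_CUBIC))
x=o['position'];b=x-[0,0,.0145]
print(proj(s,[b,[.535,-.007,.028]]))
E
```

```text
[ 0.5359 -0.0083  0.1055] [ 0.0343 -0.2575 -0.1329] [-0.0135  0.7062  0.013   0.7077] 0.035455158614170174 [-0.224   0.5414  1.7455 -0.0002  0.8525 -0.2613]
[[285.2407 238.977 ]
 [285.1207 254.5902]]
```

View pics/e1.png

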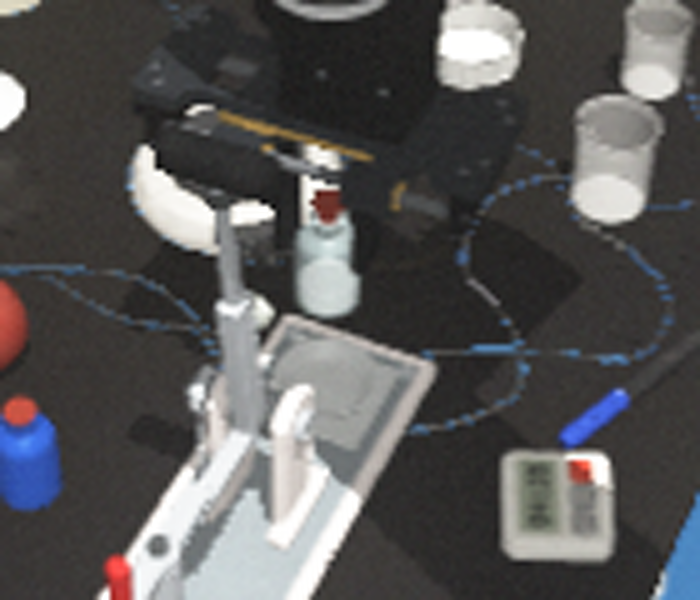

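Emit:
{"method": "step_arm", "body": {"slide": [[0, 0.01, -0.2], [0, 0.01, -0.4], [0, 0.01, -0.55], [0, 0.01, -0.65], [0, 0.01, -0.7], [0, 0.01, -0.715], [0, 0.01, -0.715]], "turn": [[0, 0, 0], [0, 0, 0], [0, 0, 0], [0, 0, 0], [0, 0, 0], [0, 0, 0], [0, 0, 0]]}}

```text
time: 11.4
position: [0.5353, -0.0065, 0.0336]
tool_rot: [-0.014, 0.707, 0.013, 0.707]
ft_force: [-0.4, 0.4, 0.4]
grip_width: 0.0355
```

```bash
python3 - <<'E'
from m import *
o=get_obs();print(o['position'],o['ft_force'],o['moment'],o['grip_width'])
cv2.imwrite('pics/e2.png',cv2.resize(cv2.cvtColor(s['image'],4)[180:300,220:360],None,fx=5,fy=5,interpolation=cv2.INTER_CUBIC))
E
```

```text
[ 0.5354 -0.0065  0.0337] [-0.5338 -1.0189 -1.2263] [-0.045   0.065   0.0451] 0.03487439088495964
```

View pics/e2.png

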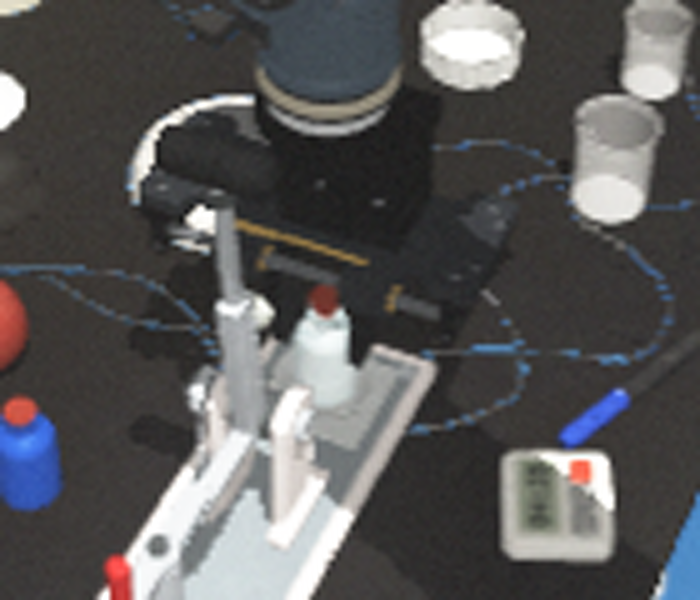

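Emit:
{"method": "step_arm", "body": {"slide": [[0, 0, -0.01], [0, 0, -0.015], [0, 0, -0.015]], "turn": [[0, 0, 0], [0, 0, 0], [0, 0, 0]]}}

```text
time: 11.8
position: [0.5349, -0.0064, 0.0317]
tool_rot: [-0.014, 0.707, 0.013, 0.707]
ft_force: [-0.1, 0.2, 0.9]
grip_width: 0.0352
```

Emit:
{"method": "step_arm", "body": {"slide": [[0, 0, 0], [0, 0, 0], [0, 0, 0], [0, 0, 0], [0, 0, 0]], "turn": [[0, 0, 0], [0, 0, 0], [0, 0, 0], [0, 0, 0], [0, 0, 0]], "jaw": 0.7}}

```text
time: 12.3
position: [0.5347, -0.0063, 0.0315]
tool_rot: [-0.014, 0.707, 0.014, 0.707]
ft_force: [0.2, 0.1, -0.6]
grip_width: 0.0595
```

Emit:
{"method": "step_arm", "body": {"slide": [[0, 0, 0.2], [0, 0, 0.5], [0, 0, 0.9], [0, 0, 1], [0, 0, 1]], "turn": [[0, 0, 0], [0, 0, 0], [0, 0, 0], [0, 0, 0], [0, 0, 0]]}}

```text
time: 12.8
position: [0.5361, -0.0066, 0.1334]
tool_rot: [-0.014, 0.705, 0.013, 0.709]
ft_force: [-0.0, -0.1, -0.6]
grip_width: 0.0607
```

Emit:
{"method": "step_arm", "body": {"slide": [[0, -0.2, 0.3], [0, -0.4, 0.6], [0, -0.6, 1], [0, -0.6, 1]], "turn": [[0, 0, 0], [0, 0, 0], [0, 0, 0], [0, 0, 0]]}}

```text
time: 13.2
position: [0.538, -0.0695, 0.2349]
tool_rot: [-0.014, 0.704, 0.011, 0.71]
ft_force: [1.1, 0.1, 0.4]
grip_width: 0.061
```

```bash
python3 - <<'E'
from m import *
o=get_obs();print(o['time'],o['position'],o['ft_force'])
cv2.imwrite('pics/e3.png',cv2.resize(cv2.cvtColor(s['image'],4)[180:300,220:360],None,fx=5,fy=5,interpolation=cv2.INTER_CUBIC))
cv2.imwrite('pics/e3t.png',cv2.resize(cv2.cvtColor(t['image'],4)[170:270,200:340],None,fx=5,fy=5,interpolation=cv2.INTER_CUBIC))
print(proj(s,[[.535,-.007,.017],[.535,-.007,.0915]]),blob(s,red,(276,225,294,250)))
E
```

```text
13.3 [ 0.5343 -0.0666  0.2307] [-0.8268  0.3194 -0.98  ]
[[285.0855 257.1329]
 [285.333  239.2457]] (array([285.    , 239.9667]), 30)
```

View pics/e3.png

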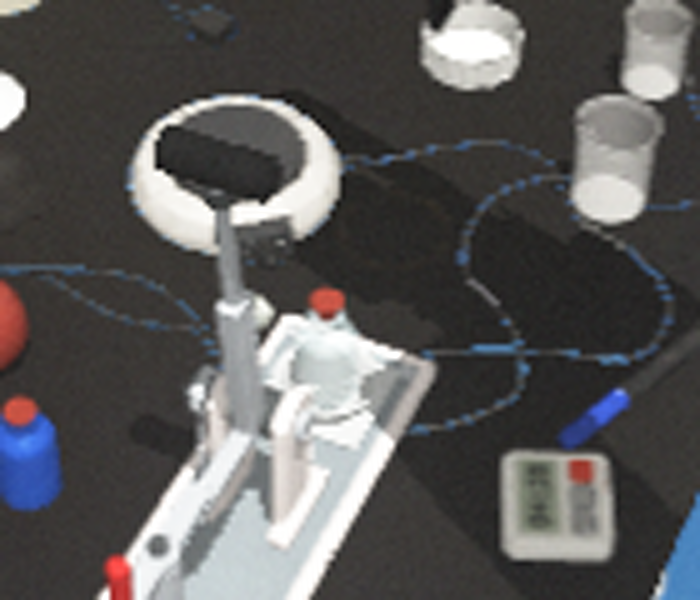

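View pics/e3t.png

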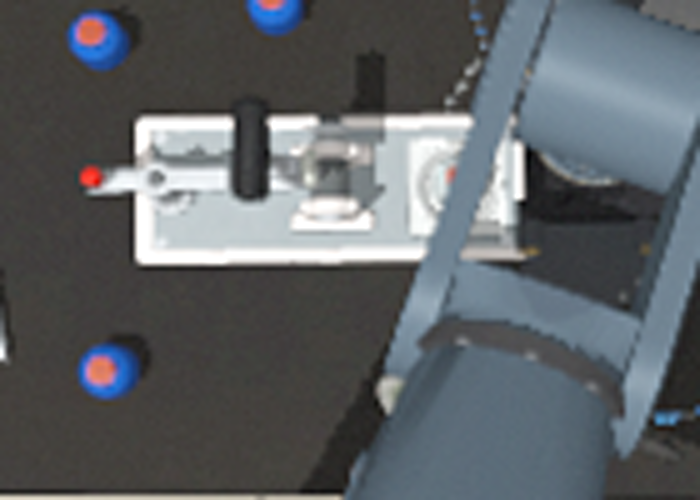

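Emit:
{"method": "step_arm", "body": {"slide": [[-0.3, 0, 0.4], [-0.6, 0, 0.8], [-0.9, 0, 1], [-0.9, 0, 1]], "turn": [[0, 0, 0], [0, 0, 0], [0, 0, 0], [0, 0, 0]], "jaw": 0.4}}

```text
time: 13.7
position: [0.4421, -0.0652, 0.3319]
tool_rot: [-0.014, 0.707, 0.014, 0.707]
ft_force: [0.1, -0.2, 0.0]
grip_width: 0.0383
```

Emit:
{"method": "step_arm", "body": {"slide": [[0, 0.4, 0.2], [0, 0.8, 0.3], [0, 1, 0.3]], "turn": [[0, 0, 0.01], [0, 0, 0.01], [0, 0, 0.01]]}}

```text
time: 14.0
position: [0.4446, 0.0364, 0.3603]
tool_rot: [-0.036, 0.707, 0.037, 0.706]
ft_force: [0.4, -1.1, -0.0]
grip_width: 0.0353
```

Emit:
{"method": "step_arm", "body": {"slide": [[0, 0.4, 0], [0, 0.8, 0], [0, 1, 0]], "turn": [[0, 0, 0], [0, 0, 0], [0, 0, 0]]}}

```text
time: 14.3
position: [0.4434, 0.1369, 0.3584]
tool_rot: [-0.036, 0.708, 0.037, 0.704]
ft_force: [-0.7, -0.1, -0.6]
grip_width: 0.0348
```

Emit:
{"method": "step_arm", "body": {"slide": [[0.2, 0.4, 0], [0.5, 0.8, 0], [0.9, 0.94, 0], [0.9, 0.94, 0], [0.9, 0.94, 0]], "turn": [[0, 0, 0], [0, 0, 0], [0, 0, 0], [0, 0, 0], [0, 0, 0]]}}

```text
time: 14.8
position: [0.534, 0.2284, 0.3574]
tool_rot: [-0.037, 0.709, 0.036, 0.704]
ft_force: [-0.7, 0.2, -0.1]
grip_width: 0.0348
```

```bash
python3 - <<'E'
from m import *
from scipy.spatial.transform import Rotation
o=get_obs();print(o['time'],o['position'],o['ft_force'],o['q']);print(Rotation.from_quat(o['tool_rot']).as_matrix())
save(t['image'],'f1t.png');save(s['image'],'f1s.png')
E
```

```text
14.9 [0.5334 0.2275 0.3593] [ 0.5957 -0.3626  0.4209] [0.2105 0.3261 1.3178 0.0001 1.5024 0.1093]
[[-0.0046 -0.1011  0.9949]
 [-0.0009  0.9949  0.1011]
 [-1.     -0.0005 -0.0047]]
```

View pics/f1s.png

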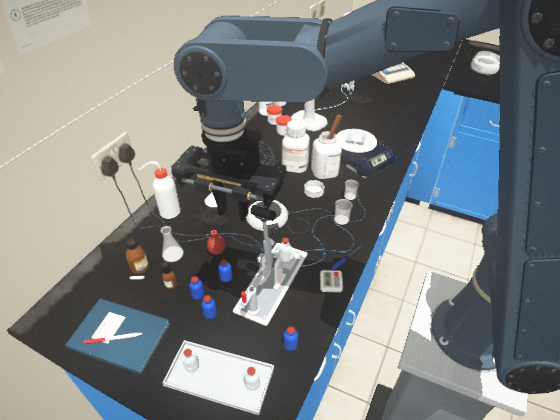

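View pics/f1t.png

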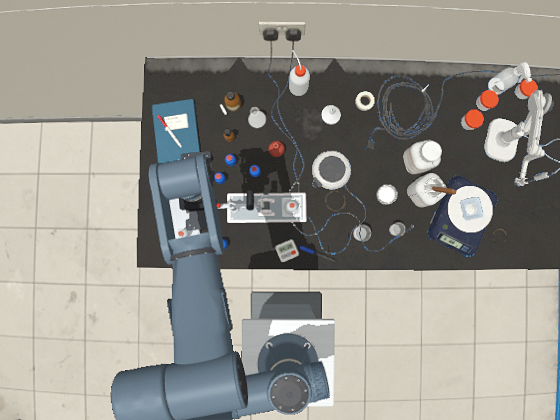

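Emit:
{"method": "step_arm", "body": {"slide": [[-0.05, 0, -0.4], [-0.05, 0, -0.8], [-0.05, 0, -1], [-0.05, 0, -1]], "turn": [[0, 0, -0.0135], [0, 0, -0.0135], [0, 0, -0.0135], [0, 0, -0.0135]]}}

```text
time: 15.3
position: [0.526, 0.2264, 0.2583]
tool_rot: [-0.006, 0.71, 0.005, 0.704]
ft_force: [0.0, 0.1, -0.5]
grip_width: 0.0347
```

Emit:
{"method": "step_arm", "body": {"slide": [[0, 0, -0.4], [0, 0, -0.8], [0, 0, -0.9], [0, 0, -0.9], [0, 0, -0.9]], "turn": [[0, 0, 0], [0, 0, 0], [0, 0, 0], [0, 0, 0], [0, 0, 0]]}}

```text
time: 15.8
position: [0.5314, 0.2279, 0.1738]
tool_rot: [-0.005, 0.706, 0.006, 0.708]
ft_force: [0.8, 0.8, -0.2]
grip_width: 0.0349
```

```bash
python3 - <<'E'
from m import *
o=get_obs();print(o['time'],o['position'],o['ft_force'],o['tool_rot'])
cv2.imwrite('pics/f2.png',cv2.resize(cv2.cvtColor(s['image'],4)[200:320,200:340],None,fx=5,fy=5,interpolation=cv2.INTER_CUBIC))
x=o['position'];print(proj(s,[x,[x[0],x[1],.1375],[.530,.228,.1375]]))
E
```

```text
15.9 [0.5316 0.228  0.1741] [-0.4068  0.6475 -0.0259] [-0.0053  0.7054  0.0061  0.7088]
[[241.6335 282.0369]
 [242.6504 291.8277]
 [243.2543 292.0595]]
```

View pics/f2.png

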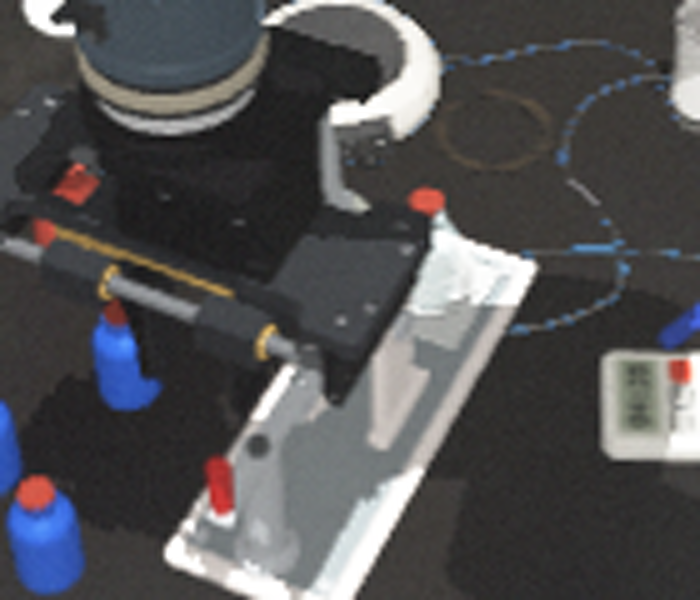

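Emit:
{"method": "step_arm", "body": {"slide": [[-0.01, 0, -0.2], [-0.01, 0, -0.4], [-0.01, 0, -0.55], [-0.01, 0, -0.64], [-0.01, 0, -0.64]], "turn": [[0, 0, 0], [0, 0, 0], [0, 0, 0], [0, 0, 0], [0, 0, 0]]}}

```text
time: 16.4
position: [0.5288, 0.2277, 0.1076]
tool_rot: [-0.006, 0.707, 0.006, 0.707]
ft_force: [0.3, 0.9, 0.1]
grip_width: 0.0347
```

```bash
python3 - <<'E'
from m import *
o=get_obs();print(o['time'],o['position'],o['ft_force'],o['tool_rot'])
cv2.imwrite('pics/f3.png',cv2.resize(cv2.cvtColor(s['image'],4)[200:320,200:340],None,fx=5,fy=5,interpolation=cv2.INTER_CUBIC))
E
```

```text
16.5 [0.5296 0.2279 0.1086] [0.2399 0.7247 0.1471] [-0.0056  0.7064  0.0059  0.7078]
```

View pics/f3.png

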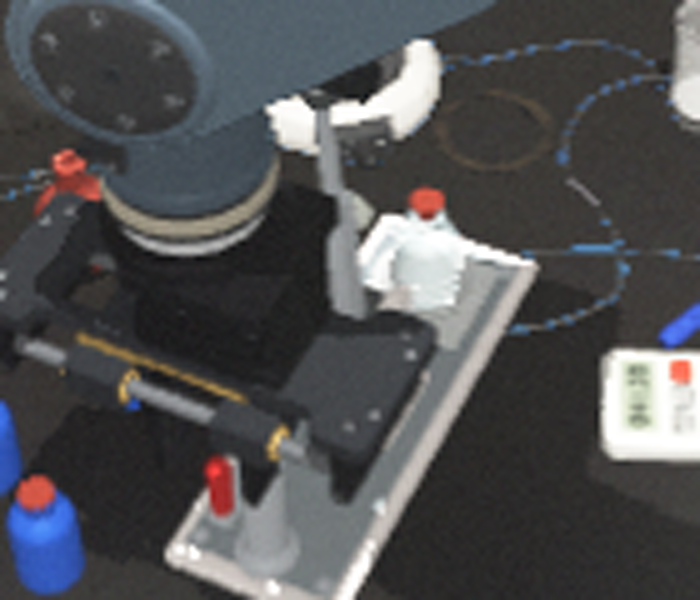

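Emit:
{"method": "step_arm", "body": {"slide": [[0, 0, 0], [0, 0, 0], [0, 0, 0], [0, 0, 0], [0, 0, 0]], "turn": [[0, 0, 0], [0, 0, 0], [0, 0, 0], [0, 0, 0], [0, 0, 0]], "jaw": 0, "newtons": 12}}

```text
time: 17.0
position: [0.529, 0.2277, 0.1078]
tool_rot: [-0.006, 0.707, 0.006, 0.707]
ft_force: [-0.0, 0.9, 0.9]
grip_width: 0.01
```

Emit:
{"method": "step_arm", "body": {"slide": [[-0.04, -0.005, 0], [-0.077, -0.012, 0], [-0.115, -0.024, 0], [-0.148, -0.038, 0], [-0.182, -0.056, 0], [-0.213, -0.077, 0], [-0.242, -0.1, 0], [-0.268, -0.129, 0], [-0.292, -0.16, 0], [-0.313, -0.191, 0], [-0.344, -0.26, 0], [-0.347, -0.272, 0]], "turn": [[0, 0, 0], [0, 0, 0], [0, 0, 0], [0, 0, 0], [0, 0, 0], [0, 0, 0], [0, 0, 0], [0, 0, 0], [0, 0, 0], [0, 0, 0], [0, 0, 0], [0, 0, 0]]}}

```text
time: 18.2
position: [0.4941, 0.1997, 0.1077]
tool_rot: [-0.006, 0.707, 0.005, 0.707]
ft_force: [4.0, 2.4, 3.0]
grip_width: 0.0104
```

```bash
python3 - <<'E'
from m import *
o=get_obs();print(o['time'],o['position'],o['ft_force'],o['grip_width'])
cv2.imwrite('pics/f4.png',cv2.resize(cv2.cvtColor(s['image'],4)[200:320,200:340],None,fx=5,fy=5,interpolation=cv2.INTER_CUBIC))
E
```

```text
18.3 [0.494  0.1998 0.1077] [ 3.3973 -0.4249  3.3017] 0.01021355732821559
```

View pics/f4.png

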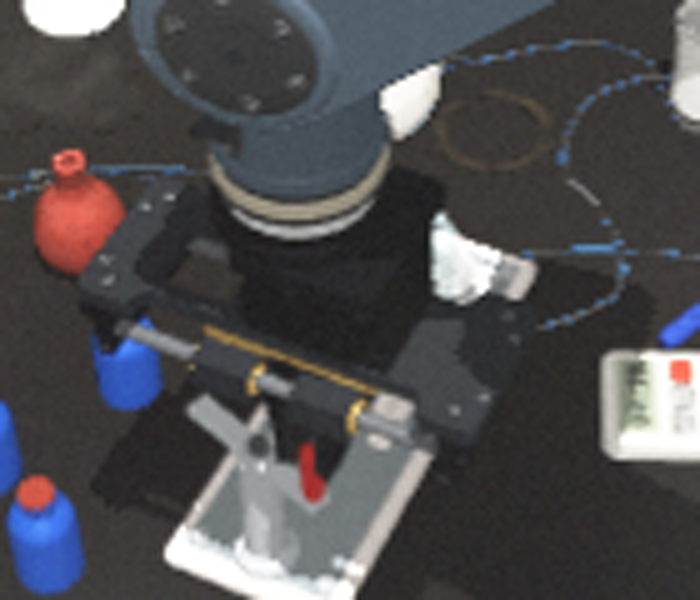

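Emit:
{"method": "step_arm", "body": {"slide": [[0, 0, 0], [0, 0, 0], [0, 0, 0], [0, 0, 0.2], [0, 0, 0.6], [0, 0, 1], [0, 0, 1]], "turn": [[0, 0, 0], [0, 0, 0], [0, 0, 0], [0, 0, 0], [0, 0, 0], [0, 0, 0], [0, 0, 0]], "jaw": 0.3}}

```text
time: 19.0
position: [0.4963, 0.2011, 0.2119]
tool_rot: [-0.005, 0.704, 0.006, 0.71]
ft_force: [-0.0, 1.1, -0.6]
grip_width: 0.026
```

Emit:
{"method": "step_arm", "body": {"slide": [[-0.1, 0, 0.4], [-0.2, 0.1, 0.8], [-0.3, 0.2, 1], [-0.3, 0.2, 1]], "turn": [[0, 0, 0], [0, 0, 0], [0, 0, 0], [0, 0, 0]], "jaw": 0.97}}

```text
time: 19.4
position: [0.4634, 0.2215, 0.3094]
tool_rot: [-0.006, 0.706, 0.007, 0.708]
ft_force: [1.0, -0.4, 0.7]
grip_width: 0.0502
```

```bash
python3 - <<'E'
from m import *
o=get_obs();print(o['time'],o['position'],o['ft_force'],o['grip_width'])
cv2.imwrite('pics/f5.png',cv2.resize(cv2.cvtColor(s['image'],4)[200:320,200:340],None,fx=5,fy=5,interpolation=cv2.INTER_CUBIC))
b,n=blob(s,red,(254,284,275,310));print(b,n,at_z(s,b,.121))
E
```

```text
19.5 [0.4628 0.2202 0.3062] [0.2713 0.3409 0.5908] 0.058030279890891254
[262.0185 293.7037] 54 [0.4951 0.2024 0.121 ]
```

View pics/f5.png

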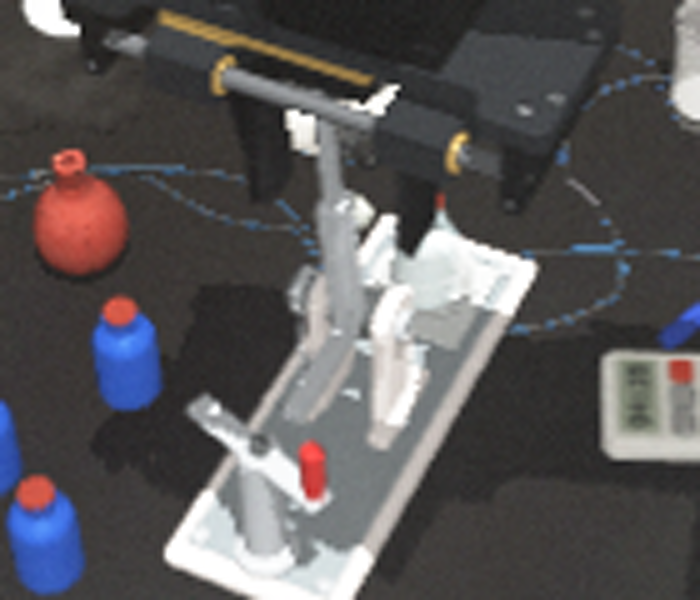

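Emit:
{"method": "step_arm", "body": {"slide": [[0, 0, 0.3], [0.1, 0, 0.5], [0.4, -0.3, 0.5], [0.69, -0.7, 0.5], [0.69, -1, 0.5], [0.69, -1, 0.5]], "turn": [[0, 0, 0], [0, 0, 0], [0, 0, 0], [0, 0, 0], [0, 0, 0], [0, 0, 0]]}}

```text
time: 20.1
position: [0.5329, 0.1163, 0.3541]
tool_rot: [-0.005, 0.71, 0.003, 0.705]
ft_force: [0.3, 1.3, -0.4]
grip_width: 0.0841
```

```bash
python3 - <<'E'
from m import *
from scipy.spatial.transform import Rotation
o=get_obs();print(o['time'],o['position'],o['ft_force'],o['grip_width'],Rotation.from_quat(o['tool_rot']).as_matrix()[:,2])
cv2.imwrite('pics/g1.png',cv2.resize(cv2.cvtColor(s['image'],4)[150:270,200:340],None,fx=5,fy=5,interpolation=cv2.INTER_CUBIC))
E
```

```text
20.2 [0.5322 0.1196 0.355 ] [-0.3909  0.0491  0.1077] 0.08403498294132647 [ 0.9999  0.014  -0.0055]
```

View pics/g1.png

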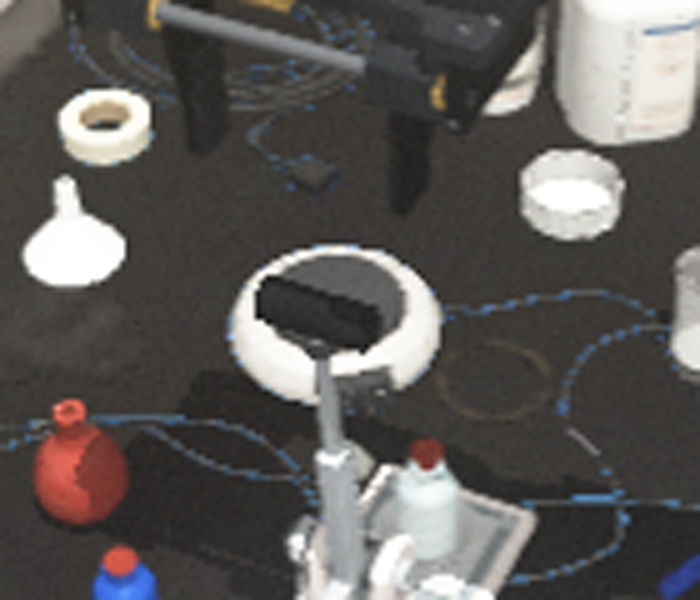

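Emit:
{"method": "step_arm", "body": {"slide": [[0, -0.04, -0.2], [0, -0.04, -0.4], [0, -0.04, -0.6], [0, -0.04, -0.8], [0, -0.04, -0.8]], "turn": [[0, 0, 0], [0, 0, 0], [0, 0, 0], [0, 0, 0], [0, 0, 0]]}}

```text
time: 20.7
position: [0.5298, 0.1176, 0.2738]
tool_rot: [-0.006, 0.71, 0.006, 0.704]
ft_force: [-1.2, -1.1, 0.3]
grip_width: 0.0845
```

```bash
python3 - <<'E'
from m import *
o=get_obs();print(o['time'],o['position'],o['ft_force'],o['grip_width'])
print(proj(s,[o['position']+[0,0,.019],[.5331,.1154,.295]]))
cv2.imwrite('pics/g2.png',cv2.resize(cv2.cvtColor(s['image'],4)[150:270,200:340],None,fx=5,fy=5,interpolation=cv2.INTER_CUBIC))
E
```

```text
20.8 [0.5325 0.1173 0.277 ] [ 0.0486 -0.7755 -0.1328] 0.08477874743186799
[[262.8982 212.1603]
 [263.0684 211.8957]]
```

View pics/g2.png

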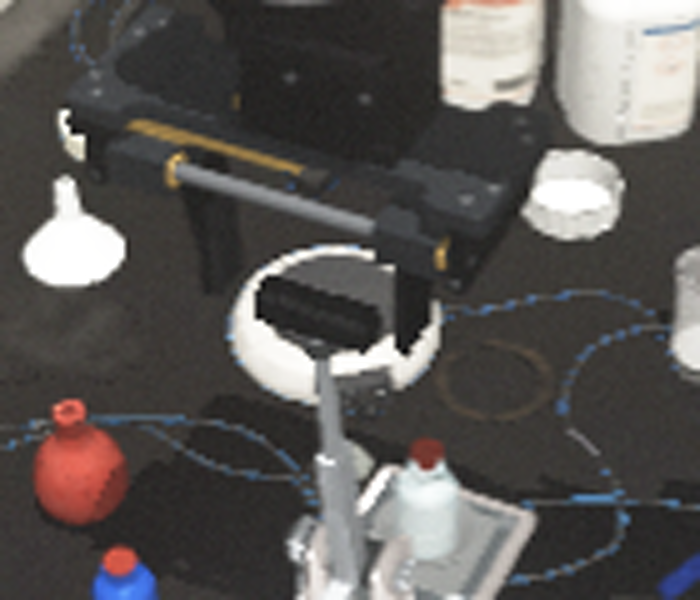

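Emit:
{"method": "step_arm", "body": {"slide": [[0, -0.015, 0], [0, -0.015, 0], [0, -0.015, 0], [0, -0.015, 0], [0, -0.015, 0], [0, -0.015, 0]], "turn": [[0, 0, 0], [0, 0, 0], [0, 0, 0], [0, 0, 0], [0, 0, 0], [0, 0, 0]], "jaw": 0.5, "newtons": 40}}

```text
time: 21.4
position: [0.5322, 0.115, 0.2778]
tool_rot: [-0.006, 0.708, 0.006, 0.706]
ft_force: [-2.4, 0.1, 3.9]
grip_width: 0.0537
```

```bash
python3 - <<'E'
from h import *
np.set_printoptions(precision=3,suppress=True)
o=get_obs();print(o['time'],o['position'],o['ft_force'],o['grip_width'])
P=lambda l:np.array([.2103*np.sin(.179-l),.2103*np.cos(.179-l)])
for l in np.r_[np.arange(0,1.7,.1),1.69,1.72]: print(round(l,2),(P(l)-P(0))*10)
E
```

```text
21.4 [0.532 0.115 0.278] [-2.431  0.132  3.861] 0.05367362807701138
0.0 [0. 0.]
0.1 [-0.208  0.027]
0.2 [-0.419  0.033]
0.3 [-0.628  0.018]
0.4 [-0.835 -0.018]
0.5 [-1.038 -0.074]
0.6 [-1.234 -0.15 ]
0.7 [-1.421 -0.245]
0.8 [-1.598 -0.359]
0.9 [-1.763 -0.49 ]
1.0 [-1.913 -0.636]
1.1 [-2.049 -0.797]
1.2 [-2.168 -0.971]
1.3 [-2.268 -1.155]
1.4 [-2.35  -1.349]
1.5 [-2.412 -1.55 ]
1.6 [-2.454 -1.756]
1.69 [-2.474 -1.944]
1.72 [-2.476 -2.007]
```

```bash
python3 - <<'E'
from m import *
o=get_obs();print(o['time'],o['position'],o['ft_force'],o['moment'],o['grip_width'])
cv2.imwrite('pics/g3.png',cv2.resize(cv2.cvtColor(s['image'],4)[170:250,220:320],None,fx=7,fy=7,interpolation=cv2.INTER_CUBIC))
E
```

```text
21.5 [0.5322 0.115  0.2777] [-3.985  -0.5761  3.2615] [-0.0686  0.7926 -0.0007] 0.05402854233384967
```

View pics/g3.png

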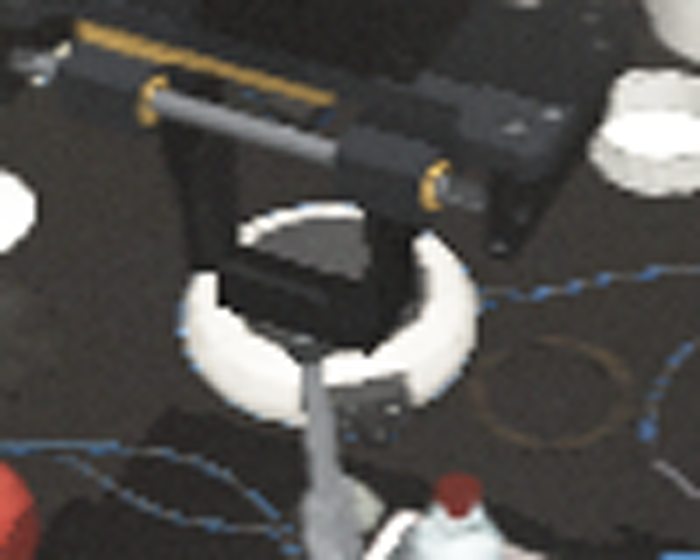

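Emit:
{"method": "step_arm", "body": {"slide": [[0, -0.1, 0.015], [0, -0.21, 0.027], [0, -0.31, 0.03], [0, -0.42, 0.033], [0, -0.52, 0.027], [0.01, -0.63, 0.018], [0.01, -0.73, 0], [0.01, -0.835, -0.018], [0.01, -0.835, -0.018]], "turn": [[0, 0, 0], [0, 0, 0], [0, 0, 0], [0, 0, 0], [0, 0, 0], [0, 0, 0], [0, 0, 0], [0, 0, 0], [0, 0, 0]], "newtons": 50}}

```text
time: 22.4
position: [0.534, 0.0285, 0.2769]
tool_rot: [-0.006, 0.707, 0.004, 0.707]
ft_force: [-4.7, -0.7, 9.4]
grip_width: 0.0523
```

```bash
python3 - <<'E'
from m import *
o=get_obs();print(o['time'],o['position'],o['ft_force'],o['moment'],o['grip_width'])
cv2.imwrite('pics/g4.png',cv2.resize(cv2.cvtColor(s['image'],4)[170:290,220:340],None,fx=5,fy=5,interpolation=cv2.INTER_CUBIC))
E
```

```text
22.5 [0.5339 0.0292 0.277 ] [-4.8393 -0.5103  9.525 ] [0.0787 1.1014 0.0758] 0.05221933211081606
```

View pics/g4.png

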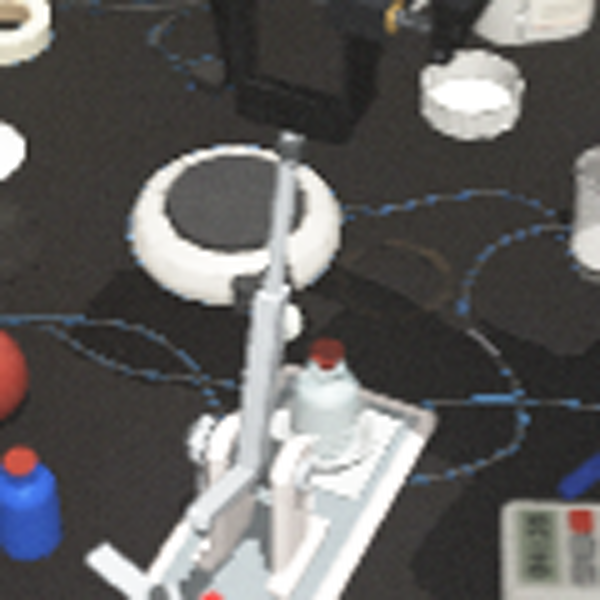

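Emit:
{"method": "step_arm", "body": {"slide": [[0, -0.1, -0.018], [0, -0.203, -0.046], [0, -0.3, -0.08], [0, -0.399, -0.122], [0, -0.49, -0.167], [0.01, -0.586, -0.217], [0.01, -0.675, -0.272], [0.01, -0.763, -0.331], [0.01, -0.845, -0.395], [0.01, -0.928, -0.462], [0.01, -0.928, -0.462]], "turn": [[0, 0, 0], [0, 0, 0], [0, 0, 0], [0, 0, 0], [0, 0, 0], [0, 0, 0], [0, 0, 0], [0, 0, 0], [0, 0, 0], [0, 0, 0], [0, 0, 0]]}}

```text
time: 23.6
position: [0.5371, -0.0682, 0.2313]
tool_rot: [-0.009, 0.705, 0.002, 0.709]
ft_force: [-2.0, -6.5, 10.2]
grip_width: 0.0438
```

```bash
python3 - <<'E'
from m import *
o=get_obs();print(o['time'],o['position'],o['ft_force'],o['moment'],o['grip_width'])
cv2.imwrite('pics/g5.png',cv2.resize(cv2.cvtColor(s['image'],4)[170:290,220:340],None,fx=5,fy=5,interpolation=cv2.INTER_CUBIC))
E
```

```text
23.7 [ 0.5371 -0.0676  0.2317] [-2.8629 -6.7837 10.2718] [-1.2825  0.7409  0.158 ] 0.0436174239878456
```

View pics/g5.png

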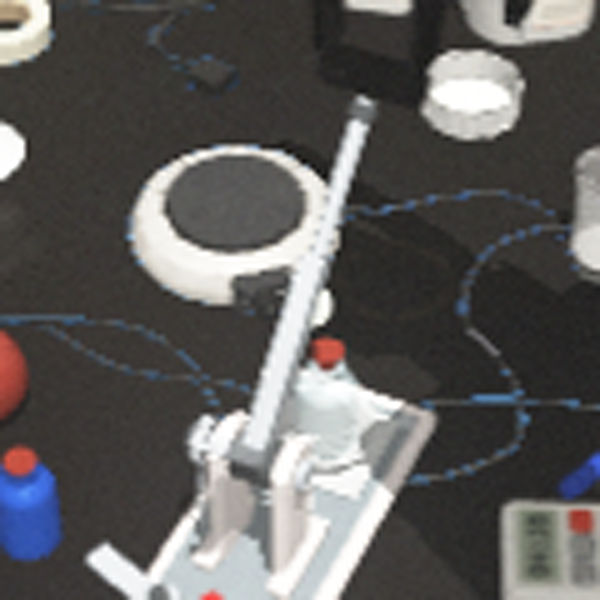

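```bash
python3 - <<'E'
from m import *
o=get_obs();print(o['time'],o['position'],o['ft_force'],o['grip_width'])
cv2.imwrite('pics/g6.png',cv2.resize(cv2.cvtColor(s['image'],4)[120:220,240:340],None,fx=6,fy=6,interpolation=cv2.INTER_CUBIC))
cv2.imwrite('pics/g6t.png',cv2.resize(cv2.cvtColor(t['image'],4)[150:250,230:350],None,fx=6,fy=6,interpolation=cv2.INTER_CUBIC))
E
```

```text
23.8 [ 0.5371 -0.0674  0.2319] [-2.4173 -6.5884 10.661 ] 0.0436806360554943
```

View pics/g6.png

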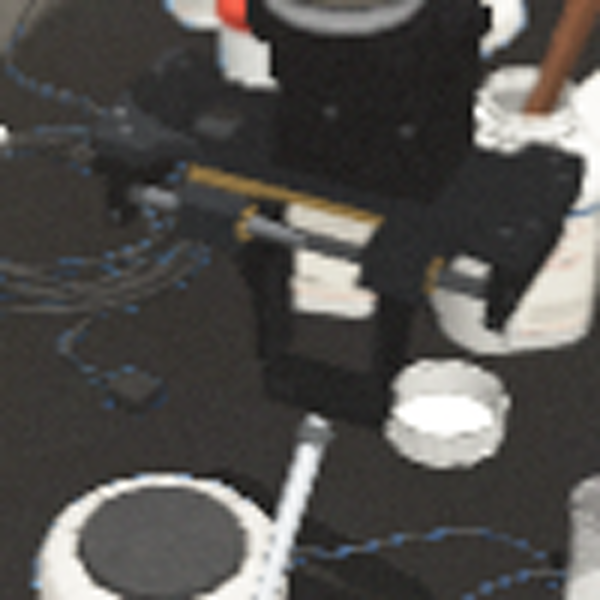

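View pics/g6t.png

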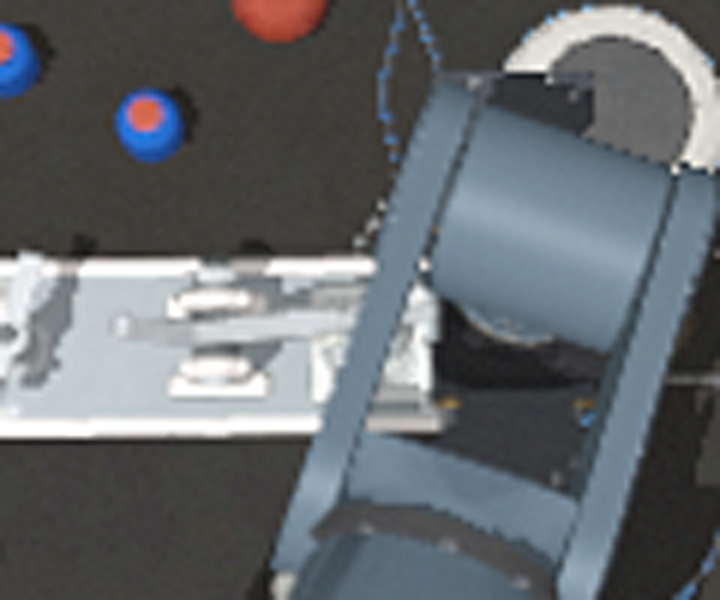

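```bash
python3 - <<'E'
from m import *
o=get_obs();x=o['position']
P=lambda l,r=.2103:[.5337-.017*r*np.sin(.179-l),.0779+r*np.sin(.179-l),.088+r*np.cos(.179-l)]
for l in np.arange(.7,1.2,.05): print(round(l,2),proj(s,[P(l),P(l,.195)]).round(1).tolist(),np.array(P(l)))
print('tcp',x,proj(s,[x,x+[0,0,.019],x+[.022,0,0],x-[.022,0,0]]))
p=P(.9);print(proj(s,[np.array(p)+[.03,0,0],np.array(p)-[.03,0,0]]))
im=cv2.cvtColor(s['image'],4)[160:205,270:320]
im=cv2.convertScaleAbs(cv2.resize(im,None,fx=14,fy=13,interpolation=cv2.INTER_CUBIC),alpha=3)
cv2.imwrite('pics/g7.png',im)
E
```

```text
0.7 [[289.3, 184.4], [287.9, 190.3]] [ 0.5355 -0.0268  0.2704]
0.75 [[290.7, 184.1], [289.3, 189.9]] [ 0.5356 -0.0358  0.2649]
0.8 [[292.1, 184.0], [290.6, 189.8]] [ 0.5358 -0.0445  0.259 ]
0.85 [[293.4, 184.1], [291.8, 189.8]] [ 0.5359 -0.0529  0.2527]
0.9 [[294.6, 184.3], [292.9, 190.0]] [ 0.5361 -0.0609  0.246 ]
0.95 [[295.7, 184.8], [294.0, 190.4]] [ 0.5362 -0.0686  0.2388]
1.0 [[296.8, 185.4], [294.9, 190.9]] [ 0.5363 -0.076   0.2313]
1.05 [[297.7, 186.3], [295.9, 191.6]] [ 0.5364 -0.083   0.2234]
1.1 [[298.6, 187.3], [296.7, 192.5]] [ 0.5365 -0.0895  0.2152]
1.15 [[299.4, 188.4], [297.5, 193.5]] [ 0.5367 -0.0957  0.2067]
tcp [ 0.5371 -0.0673  0.232 ] [[295.1202 187.0309]
 [295.3059 181.3362]
 [287.5596 184.6913]
 [302.777  189.4022]]
[[284.1658 181.1291]
 [305.1787 187.5886]]
```

View pics/g7.png

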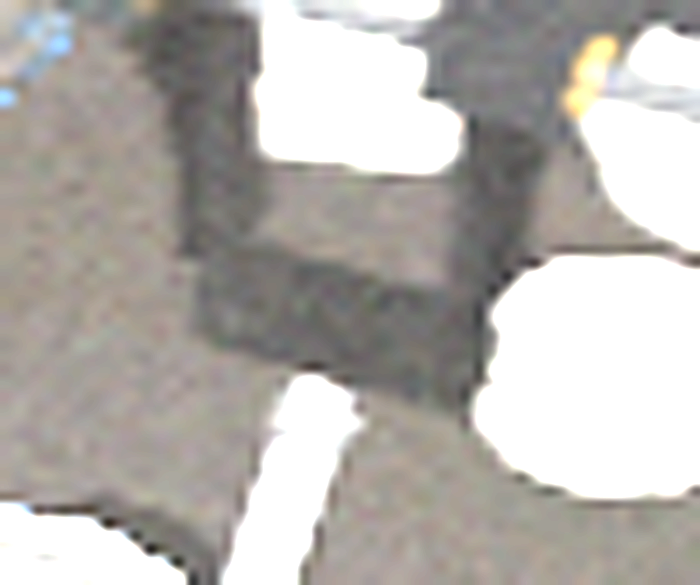

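Emit:
{"method": "step_arm", "body": {"slide": [[0, -0.02, 0], [0, -0.04, 0], [0, -0.05, 0], [0, -0.06, 0], [0, -0.06, 0], [0, -0.06, 0.3], [0, -0.06, 0.7], [0, 0, 1], [0, 0, 1]], "turn": [[0, 0, 0], [0, 0, 0], [0, 0, 0], [0, 0, 0], [0, 0, 0], [0, 0, 0], [0, 0, 0], [0, 0, 0], [0, 0, 0]], "jaw": 0.97, "newtons": 20}}

```text
time: 24.8
position: [0.5374, -0.0615, 0.3338]
tool_rot: [-0.007, 0.704, 0.005, 0.71]
ft_force: [0.2, -0.2, 0.4]
grip_width: 0.0841
```

```bash
python3 - <<'E'
from m import *
o=get_obs();print(o['time'],o['position'],o['ft_force'],o['grip_width'],o['tool_rot'])
cv2.imwrite('pics/h1.png',cv2.resize(cv2.cvtColor(s['image'],4)[180:320,220:340],None,fx=4.3,fy=4.3,interpolation=cv2.INTER_CUBIC))
print(blob(s,red,(276,225,294,250)))
E
```

```text
24.9 [ 0.5348 -0.0611  0.3295] [ 0.0478 -0.5256 -0.7255] 0.08422842327595588 [-0.0061  0.7071  0.0059  0.7071]
(array([285.    , 239.9667]), 30)
```

View pics/h1.png

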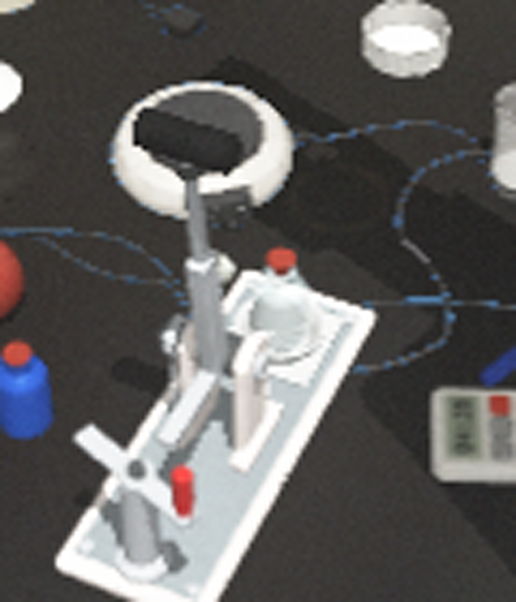

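Emit:
{"method": "step_arm", "body": {"slide": [[0, 0, 0.3], [0, 0.3, 0.5], [0, 0.7, 0.5], [0, 1, 0.5]], "turn": [[0, 0, 0], [0, 0, 0], [0, 0, 0], [0, 0, 0]], "jaw": 0}}

```text
time: 25.3
position: [0.5341, 0.0401, 0.378]
tool_rot: [-0.005, 0.708, 0.006, 0.706]
ft_force: [-0.1, 0.3, -0.4]
grip_width: 0.06
```

Emit:
{"method": "step_arm", "body": {"slide": [[0, 0.4, 0], [0, 0.8, 0], [0, 1, 0], [0, 1, 0]], "turn": [[0, 0, 0], [0, 0, 0], [0, 0, 0], [0, 0, 0]]}}

```text
time: 25.7
position: [0.5336, 0.1411, 0.3771]
tool_rot: [-0.007, 0.709, 0.007, 0.705]
ft_force: [-0.0, -0.8, -0.2]
grip_width: 0.0283
```

Emit:
{"method": "step_arm", "body": {"slide": [[-0.01, 0.16, -0.1], [-0.01, 0.16, -0.4], [-0.01, 0.16, -0.7], [-0.01, 0.16, -0.92], [-0.01, 0.16, -0.92], [-0.01, 0.16, -0.92]], "turn": [[0, 0, 0], [0, 0, 0], [0, 0, 0], [0, 0, 0], [0, 0, 0], [0, 0, 0]]}}

```text
time: 26.3
position: [0.5338, 0.1542, 0.2868]
tool_rot: [-0.005, 0.708, 0.005, 0.706]
ft_force: [-0.0, 0.5, 0.0]
grip_width: 0.0006
```

```bash
python3 - <<'E'
from m import *
np.set_printoptions(precision=3,suppress=True)
o=get_obs();print(o['time'],o['position'],o['ft_force'],o['grip_width'],o['tool_rot'])
cv2.imwrite('pics/h2.png',cv2.resize(cv2.cvtColor(s['image'],4)[160:280,200:320],None,fx=5,fy=5,interpolation=cv2.INTER_CUBIC))
def H(l,r=.2103): a=.179-l; return np.array([.0779+r*np.sin(a),.088+r*np.cos(a)])
for l in np.arange(0,1.75,.1):
    a=.179-l; c=H(l)+.011*np.array([np.cos(a),-np.sin(a)]); print(round(l,1),'H',H(l),'tcp',c+[.0095,0])
E
```

```text
26.4 [0.535 0.154 0.289] [-0.279  0.098  0.127] 0.0005951666862913639 [-0.005  0.706  0.006  0.708]
0.0 H [0.115 0.295] tcp [0.136 0.293]
0.1 H [0.094 0.298] tcp [0.115 0.297]
0.2 H [0.073 0.298] tcp [0.094 0.298]
0.3 H [0.053 0.297] tcp [0.073 0.298]
0.4 H [0.032 0.293] tcp [0.052 0.296]
0.5 H [0.012 0.288] tcp [0.031 0.291]
0.6 H [-0.008  0.28 ] tcp [0.011 0.284]
0.7 H [-0.027  0.27 ] tcp [-0.008  0.276]
0.8 H [-0.044  0.259] tcp [-0.026  0.265]
0.9 H [-0.061  0.246] tcp [-0.043  0.253]
1.0 H [-0.076  0.231] tcp [-0.059  0.239]
1.1 H [-0.09   0.215] tcp [-0.073  0.224]
1.2 H [-0.101  0.198] tcp [-0.086  0.207]
1.3 H [-0.111  0.179] tcp [-0.097  0.189]
1.4 H [-0.12  0.16] tcp [-0.106  0.17 ]
1.5 H [-0.126  0.14 ] tcp [-0.114  0.151]
1.6 H [-0.13   0.119] tcp [-0.119  0.13 ]
1.7 H [-0.132  0.098] tcp [-0.122  0.109]
```

View pics/h2.png

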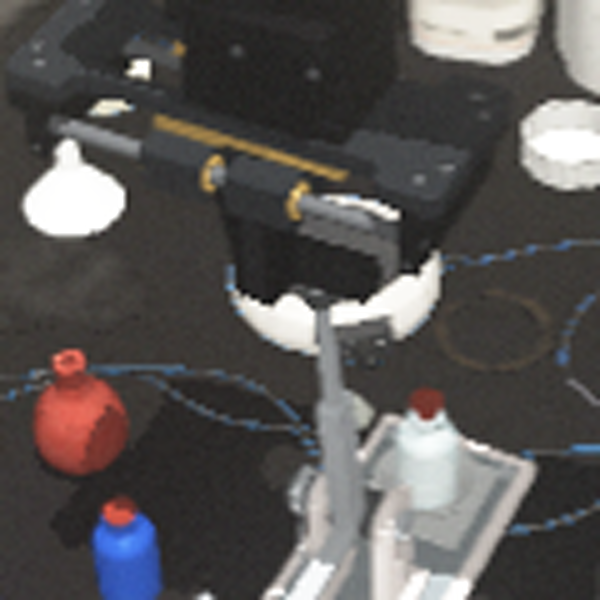

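Emit:
{"method": "step_arm", "body": {"slide": [[0, -0.1, 0.01], [0, -0.18, 0.01], [0, -0.28, 0.02], [0, -0.39, 0.03], [0, -0.49, 0.04], [0, -0.6, 0.05], [0, -0.7, 0.05], [0, -0.81, 0.05], [0.01, -0.91, 0.04], [0.01, -1, 0.03], [0.01, -1, 0.03]], "turn": [[0, 0, 0], [0, 0, 0], [0, 0, 0], [0, 0, 0], [0, 0, 0], [0, 0, 0], [0, 0, 0], [0, 0, 0], [0, 0, 0], [0, 0, 0], [0, 0, 0]]}}

```text
time: 27.5
position: [0.535, 0.0535, 0.2902]
tool_rot: [-0.005, 0.707, 0.005, 0.707]
ft_force: [-0.5, -0.5, 0.2]
grip_width: 0.0003
```

```bash
python3 - <<'E'
from m import *
o=get_obs();print(o['time'],o['position'],o['ft_force'],o['grip_width'],o['tool_rot'])
cv2.imwrite('pics/h3.png',cv2.resize(cv2.cvtColor(s['image'],4)[160:280,220:340],None,fx=5,fy=5,interpolation=cv2.INTER_CUBIC))
E
```

```text
27.6 [0.535  0.0546 0.2904] [-0.2987  0.8176  0.7736] 0.0003485923895908476 [-0.0054  0.7072  0.0057  0.707 ]
```

View pics/h3.png

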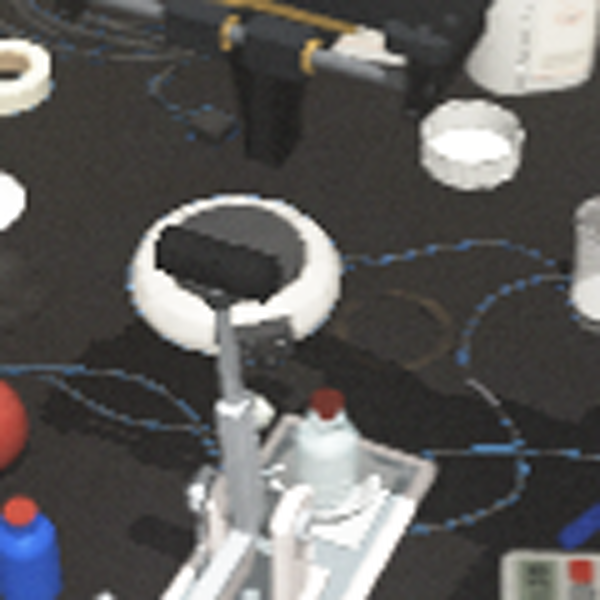

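```bash
python3 - <<'E'
from m import *
o=get_obs();x=o['position'];print(x,proj(s,[x,x+[0,.0095,0],x-[0,.0095,0]]))
print(proj(s,[[.535,.154,.289]]))
im=cv2.cvtColor(s['image'],4)[160:230,240:310]
im=cv2.convertScaleAbs(cv2.resize(im,None,fx=8,fy=8,interpolation=cv2.INTER_CUBIC),alpha=3)
cv2.imwrite('pics/h4.png',im)
# handle silhouette: dark pixels
g=s['image'][200:225,245:285].max(2)
print(np.array2string(g,max_line_width=250))
E
```

```text
[0.535  0.055  0.2905] [[274.5779 197.3945]
 [272.7239 199.7814]
 [276.4078 195.0387]]
[[254.0344 224.4024]]
[[ 62  59  61  61  57  59  60  58  63  62  56  60  58 118 199 235 237 237 241 237 223 235 244 243 236 229 234 231 229 220 214 178  63  54  59  57  62  61  61  60]
 [ 62  61  62  58  60  64  59  59  61  62  58 178 241 235 239 235 208 172 122  93  94  99  97  91  96 106 131 163 217 235 237 233 215 174  63  56  59  60  63  59]
 [ 63  60  58  61  61  63  60  61  62 157 228 218 230 233 166  96  94  95  93  93  94  95  95  96  95  94  97  99  91 128 204 237 234 228 191  56  60  58  63  60]
 [ 61  63  61  60  59  63  64 116 200 236 236 215 135  93  96  91  89  91  92  91  90  93  96  95  95  98  94  94  93  96 111 160 209 229 218 206 174  59  58  61]
 [ 62  62  64  63  65  59 176 243 237 240 224 143  95  90  93  93  92  92  93  94  97  93  91  94  92  92  90  93  94  94  97  96 124 204 241 241 240 214  57  60]
 [ 58  65  64  64  60 157 235 209  62  53  57  70  96  94  93  98  90  93  92  92  90  95  93  96  95  93  92  94  92  92  99  92  96 124 211 244 243 242 217  55]
 [ 60  63  61
[... 2384 characters left out ...]
92 251 251 251 250 249 249 248 246 240 239 234]
 [ 61  59 134 210 227 234 238 240 246 250 250 249 250 250 250 250 236  64  73  66  80 208 252 251 251 252 252 252 252 252 252 251 249 247 248 244 240 239 237 230]
 [ 61  65 130 199 213 226 235 236 235 242 249 250 251 251 252 252 252 240 122 132 141 223 253 252 252 253 253 253 253 252 252 252 249 241 241 239 237 238 231 216]
 [ 63  60  56 102 179 214 229 236 234 234 239 246 249 251 252 253 252 243 143 146 146 227 254 254 253 254 254 252 234 207 188 140 142 201 238 237 235 232 219 177]
 [ 59  57  42  45 109 190 219 229 232 232 236 238 242 244 247 249 252 243 142 146 145 222 251 235 213 214 186  99  97  97  95  94 127 199 235 233 231 219 175 141]]
```

View pics/h4.png

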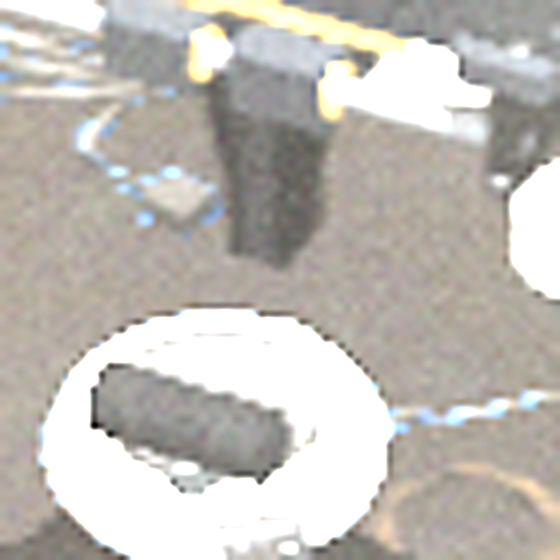

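```bash
python3 - <<'E'
from m import *
def tips(x,w,th=.0): return proj(s,[np.array(x)+[w/2,0,0],np.array(x)-[w/2,0,0],np.array(x)+[w/2,.0095,0],np.array(x)-[w/2,.0095-.019,0]]).round(1).tolist()
print('g1 obs (241,180.4) (281,192.4)',tips([.5322,.1196,.355],.096))
print('f5 obs (253,240) (282.4,249)',tips([.4628,.2202,.3062],.070))
o=get_obs();x=o['position'];d=s['depth']
# depth at finger tip pixels
for r in range(184,200,2): print(r,[round(float(d[r,c]),3) for c in range(268,280,2)])
for (c,r) in((272,191),(274,190),(275,188)):
    oo,v=ray(s,(c,r));print((c,r),oo+v*d[r,c])
print(x)
E
```

```text
g1 obs (241,180.4) (281,192.4) [[242.1, 186.0], [282.1, 198.9], [239.9, 188.5], [280.1, 201.6]]
f5 obs (253,240) (282.4,249) [[253.9, 244.5], [285.2, 256.1], [251.6, 247.7], [283.1, 259.4]]
184 [1.467, 0.93, 0.926, 0.925, 0.917, 0.933]
186 [1.464, 0.933, 0.929, 0.926, 0.923, 0.94]
188 [1.45, 0.937, 0.936, 0.93, 0.929, 0.941]
190 [1.442, 0.938, 0.941, 0.935, 0.931, 1.441]
192 [1.431, 1.434, 0.946, 0.935, 0.935, 1.435]
194 [1.431, 1.43, 1.427, 1.432, 1.423, 1.429]
196 [1.413, 1.418, 1.423, 1.417, 1.423, 1.42]
198 [1.406, 1.408, 1.416, 1.416, 1.409, 1.413]
(272, 191) [0.5376 0.0625 0.3144]
(274, 190) [0.5308 0.0657 0.3222]
(275, 188) [0.528  0.0662 0.3294]
[0.535  0.0551 0.2906]
```

Emit:
{"method": "step_arm", "body": {"slide": [[0, 0, 0.35], [0, 0, 0.7], [0, 0.2, 0.7], [-0.04, 0.6, 0.7], [-0.04, 0.61, 0.7], [-0.04, 0.61, 0.7]], "turn": [[0, 0, 0], [0, 0, 0], [0, 0, 0], [0, 0, 0], [0, 0, 0], [0, 0, 0]], "jaw": 0.97}}

```text
time: 28.4
position: [0.5307, 0.1166, 0.3606]
tool_rot: [-0.007, 0.707, 0.006, 0.707]
ft_force: [-0.3, -0.5, -0.1]
grip_width: 0.0412
```

Emit:
{"method": "step_arm", "body": {"slide": [[0, 0, 0], [0, 0, -0.3], [0, 0, -0.6], [0, 0, -0.8], [0, 0, -0.93], [0, 0, -0.93], [0, 0, -0.93]], "turn": [[0, 0, 0], [0, 0, 0], [0, 0, 0], [0, 0, 0], [0, 0, 0], [0, 0, 0], [0, 0, 0]]}}

```text
time: 29.1
position: [0.5315, 0.1149, 0.2677]
tool_rot: [-0.005, 0.707, 0.005, 0.707]
ft_force: [0.0, 0.3, 0.8]
grip_width: 0.0834
```

Emit:
{"method": "step_arm", "body": {"slide": [[0, 0, 0], [0, 0, 0], [0, 0, 0], [0, 0, 0], [0, 0, 0], [0, 0, 0]], "turn": [[0, 0, 0], [0, 0, 0], [0, 0, 0], [0, 0, 0], [0, 0, 0], [0, 0, 0]], "jaw": 0.55, "newtons": 20}}

```text
time: 29.7
position: [0.5321, 0.1157, 0.2681]
tool_rot: [-0.006, 0.706, 0.006, 0.708]
ft_force: [2.4, 0.0, 0.7]
grip_width: 0.0589
```

```bash
python3 - <<'E'
from m import *
o=get_obs();print(o['time'],o['position'],o['ft_force'],o['moment'],o['grip_width'])
im=cv2.cvtColor(s['image'],4)[160:240,220:320]
cv2.imwrite('pics/i1.png',cv2.convertScaleAbs(cv2.resize(im,None,fx=7,fy=7,interpolation=cv2.INTER_CUBIC),alpha=2.5))
E
```

```text
29.8 [0.532  0.1157 0.2681] [ 2.1785 -0.3347  1.6223] [-0.0978 -0.3764  0.044 ] 0.05894030501316638
```

View pics/i1.png

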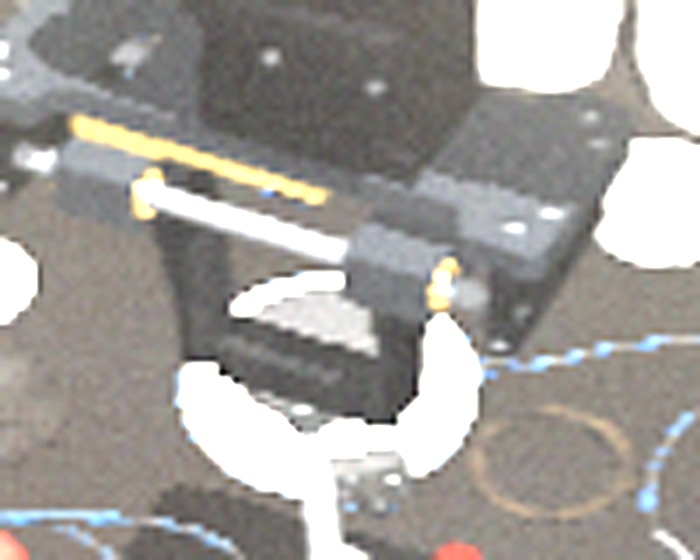

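Emit:
{"method": "step_arm", "body": {"slide": [[0.01, -0.1, 0.015], [0.02, -0.21, 0.027], [0.02, -0.31, 0.03], [0.02, -0.42, 0.033], [0.02, -0.52, 0.027], [0.03, -0.63, 0.018], [0.03, -0.73, 0], [0.03, -0.835, -0.018], [0.03, -0.835, -0.018]], "turn": [[0, 0, 0], [0, 0, 0], [0, 0, 0], [0, 0, 0], [0, 0, 0], [0, 0, 0], [0, 0, 0], [0, 0, 0], [0, 0, 0]], "newtons": 30}}

```text
time: 30.7
position: [0.5338, 0.03, 0.2658]
tool_rot: [-0.006, 0.707, 0.005, 0.707]
ft_force: [-0.8, 1.2, 5.4]
grip_width: 0.0586
```

```bash
python3 - <<'E'
from h import *
np.set_printoptions(precision=4,suppress=True)
o=get_obs();print(o['time'],o['position'],o['ft_force'],o['moment'],o['grip_width'])
E
```

```text
30.7 [0.5338 0.03   0.2658] [-0.8197  1.2179  5.4403] [0.1076 0.0738 0.1054] 0.05857457273122083
```

Emit:
{"method": "step_arm", "body": {"slide": [[0, -0.1, -0.02], [0, -0.203, -0.05], [0, -0.3, -0.085], [0, -0.399, -0.125], [0, -0.49, -0.17], [0.01, -0.586, -0.22], [0.01, -0.675, -0.275], [0.01, -0.763, -0.335], [0.01, -0.845, -0.4], [0.01, -0.928, -0.466], [0.01, -0.928, -0.466]], "turn": [[0, 0, 0], [0, 0, 0], [0, 0, 0], [0, 0, 0], [0, 0, 0], [0, 0, 0], [0, 0, 0], [0, 0, 0], [0, 0, 0], [0, 0, 0], [0, 0, 0]]}}

```text
time: 31.8
position: [0.5355, -0.0619, 0.2183]
tool_rot: [-0.006, 0.707, 0.005, 0.707]
ft_force: [2.8, 1.5, 2.9]
grip_width: 0.0586
```

```bash
python3 - <<'E'
from m import *
o=get_obs();print(o['time'],o['position'],o['ft_force'],o['moment'],o['grip_width'])
im=cv2.cvtColor(s['image'],4)[150:270,240:340]
cv2.imwrite('pics/i2.png',cv2.convertScaleAbs(cv2.resize(im,None,fx=5,fy=5,interpolation=cv2.INTER_CUBIC),alpha=2))
E
```

```text
31.9 [ 0.5355 -0.061   0.2191] [2.7698 0.0038 1.985 ] [ 0.1512 -0.5283  0.0012] 0.05884093810504937
```

View pics/i2.png

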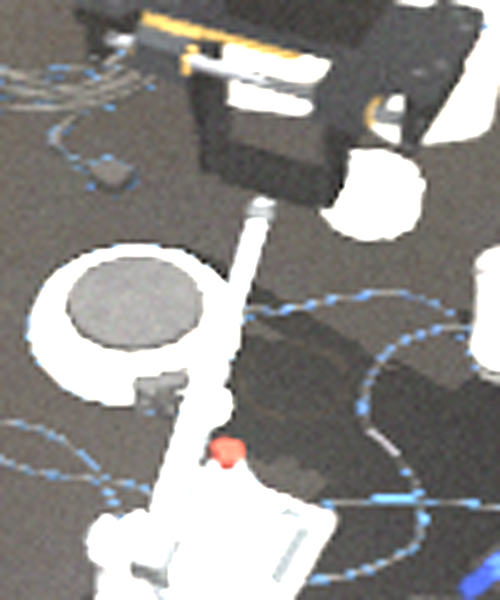

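Emit:
{"method": "step_arm", "body": {"slide": [[0, -0.076, -0.072], [0, -0.15, -0.146], [0, -0.22, -0.225], [0.01, -0.286, -0.307], [0.01, -0.347, -0.393], [0.01, -0.405, -0.481], [0.01, -0.457, -0.572], [0.01, -0.505, -0.665], [0.01, -0.548, -0.761], [0.01, -0.587, -0.859], [0.01, -0.587, -0.859]], "turn": [[0, 0, 0], [0, 0, 0], [0, 0, 0], [0, 0, 0], [0, 0, 0], [0, 0, 0], [0, 0, 0], [0, 0, 0], [0, 0, 0], [0, 0, 0], [0, 0, 0]], "newtons": 40}}

```text
time: 33.0
position: [0.5366, -0.1203, 0.1319]
tool_rot: [-0.006, 0.707, 0.005, 0.707]
ft_force: [5.0, -1.5, 2.6]
grip_width: 0.058
```

```bash
python3 - <<'E'
from m import *
o=get_obs();print(o['time'],o['position'],o['ft_force'],o['moment'],o['grip_width'])
im=cv2.cvtColor(s['image'],4)[170:290,240:340]
cv2.imwrite('pics/i3.png',cv2.convertScaleAbs(cv2.resize(im,None,fx=5,fy=5,interpolation=cv2.INTER_CUBIC),alpha=1.5))
E
```

```text
33.1 [ 0.5366 -0.1201  0.1326] [ 5.5329 -1.5535  3.5601] [-0.3235 -0.7973 -0.0282] 0.058174791498567205
```

View pics/i3.png

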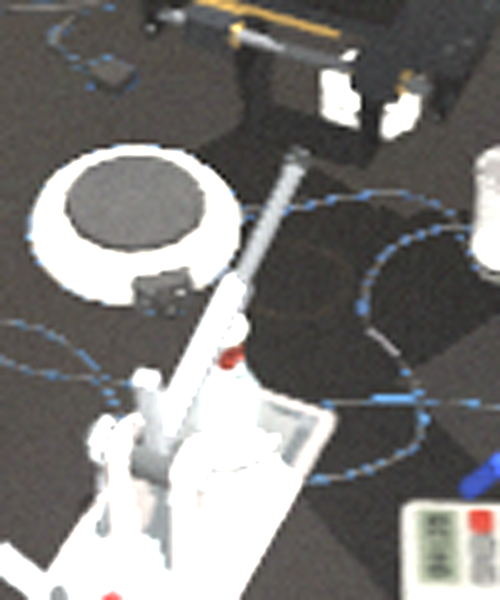

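Emit:
{"method": "step_arm", "body": {"slide": [[0.02, -0.03, -0.1], [0.02, -0.062, -0.2], [0.02, -0.085, -0.3], [0.02, -0.104, -0.4], [0.02, -0.112, -0.45], [0.02, -0.118, -0.5], [0.02, -0.122, -0.55], [0.02, -0.124, -0.6], [0.02, -0.126, -0.64], [0.02, -0.126, -0.66], [0.02, -0.126, -0.66]], "turn": [[0, 0, 0], [0, 0, 0], [0, 0, 0], [0, 0, 0], [0, 0, 0], [0, 0, 0], [0, 0, 0], [0, 0, 0], [0, 0, 0], [0, 0, 0], [0, 0, 0]]}}

```text
time: 34.2
position: [0.5371, -0.1323, 0.0705]
tool_rot: [-0.006, 0.708, 0.006, 0.707]
ft_force: [-7.0, -1.9, 32.4]
grip_width: 0.0583
```

```bash
python3 - <<'E'
from m import *
o=get_obs();print(o['time'],o['position'],o['ft_force'],o['moment'],o['grip_width'])
im=cv2.cvtColor(s['image'],4)[170:290,240:340]
cv2.imwrite('pics/i4.png',cv2.convertScaleAbs(cv2.resize(im,None,fx=5,fy=5,interpolation=cv2.INTER_CUBIC),alpha=1.5))
E
```

```text
34.3 [ 0.5371 -0.1323  0.0705] [-5.585  -3.0959 31.1211] [-0.492   1.3627 -0.0324] 0.05825743960683428
```

View pics/i4.png

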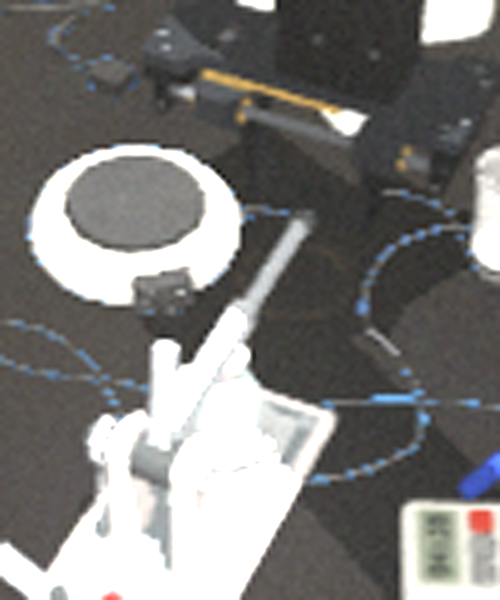

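Emit:
{"method": "step_arm", "body": {"slide": [[0, 0.002, 0.06], [0, 0.01, 0.15], [0, 0.022, 0.25], [0, 0.042, 0.355], [0, 0.064, 0.46], [0, 0.093, 0.56], [0, 0.126, 0.66], [-0.01, 0.165, 0.757], [-0.01, 0.208, 0.855], [-0.01, 0.208, 0.855]], "turn": [[0, 0, 0], [0, 0, 0], [0, 0, 0], [0, 0, 0], [0, 0, 0], [0, 0, 0], [0, 0, 0], [0, 0, 0], [0, 0, 0], [0, 0, 0]]}}

```text
time: 35.3
position: [0.5365, -0.1105, 0.1538]
tool_rot: [-0.006, 0.707, 0.006, 0.707]
ft_force: [-0.8, -3.8, 3.0]
grip_width: 0.0581
```

```bash
python3 - <<'E'
from m import *
o=get_obs();print(o['time'],o['position'],o['ft_force'],o['moment'],o['grip_width'])
im=cv2.cvtColor(s['image'],4)[170:290,240:340]
cv2.imwrite('pics/i5.png',cv2.resize(im,None,fx=5,fy=5,interpolation=cv2.INTER_CUBIC))
E
```

```text
35.4 [ 0.5366 -0.1109  0.1529] [-2.0847 -4.8854  3.7423] [-1.0024  0.3286  0.0294] 0.057872753380887654
```

View pics/i5.png

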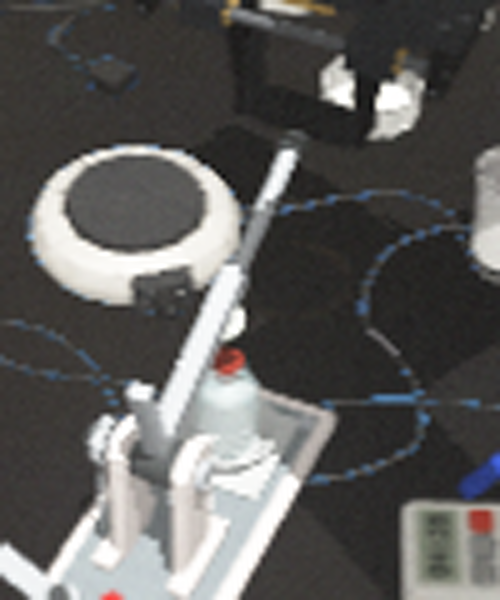

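Emit:
{"method": "step_arm", "body": {"slide": [[0, 0.035, 0.09], [0, 0.08, 0.184], [0, 0.14, 0.272], [0, 0.2, 0.36], [0, 0.266, 0.44], [0, 0.335, 0.52], [0, 0.408, 0.593], [0, 0.485, 0.665], [-0.01, 0.565, 0.732], [-0.01, 0.65, 0.797], [-0.01, 0.735, 0.855], [-0.01, 0.827, 0.91]], "turn": [[0, 0, 0], [0, 0, 0], [0, 0, 0], [0, 0, 0], [0, 0, 0], [0, 0, 0], [0, 0, 0], [0, 0, 0], [0, 0, 0], [0, 0, 0], [0, 0, 0], [0, 0, 0]]}}

```text
time: 36.6
position: [0.5348, -0.027, 0.2432]
tool_rot: [-0.005, 0.708, 0.006, 0.706]
ft_force: [-2.5, 4.7, -6.7]
grip_width: 0.0581
```

Emit:
{"method": "step_arm", "body": {"slide": [[0, 0.092, 0.05], [0, 0.187, 0.095], [0, 0.284, 0.135], [0, 0.383, 0.17], [0, 0.484, 0.2], [0, 0.586, 0.227], [0, 0.69, 0.248], [0, 0.793, 0.263], [-0.01, 0.9, 0.273], [-0.01, 1, 0.278], [-0.01, 1, 0.278]], "turn": [[0, 0, 0], [0, 0, 0], [0, 0, 0], [0, 0, 0], [0, 0, 0], [0, 0, 0], [0, 0, 0], [0, 0, 0], [0, 0, 0], [0, 0, 0], [0, 0, 0]]}}

```text
time: 37.7
position: [0.533, 0.0723, 0.2712]
tool_rot: [-0.007, 0.709, 0.006, 0.706]
ft_force: [-5.6, 0.8, -5.0]
grip_width: 0.0583
```

```bash
python3 - <<'E'
from m import *
o=get_obs();print(o['time'],o['position'],o['ft_force'],o['moment'],o['grip_width'])
E
```

```text
37.8 [0.533  0.0716 0.2712] [-5.2702  1.2749 -4.6192] [-0.1084  1.0524 -0.0792] 0.05804311215323145
```

Emit:
{"method": "step_arm", "body": {"slide": [[-0.01, 0.1, -0.01], [-0.01, 0.2, -0.015], [-0.01, 0.3, -0.025], [-0.02, 0.4, -0.035], [-0.02, 0.43, -0.04], [-0.02, 0.43, -0.04]], "turn": [[0, 0, 0], [0, 0, 0], [0, 0, 0], [0, 0, 0], [0, 0, 0], [0, 0, 0]]}}

```text
time: 38.4
position: [0.5322, 0.1146, 0.2679]
tool_rot: [-0.006, 0.708, 0.006, 0.706]
ft_force: [-6.2, -0.3, -1.6]
grip_width: 0.0585
```

Emit:
{"method": "step_arm", "body": {"slide": [[0, 0, 0], [0, 0, 0], [0, 0, 0], [0, 0, 0], [0, 0, 0.4], [0, 0, 0.8], [0, 0, 0.95], [0, 0, 0.95]], "turn": [[0, 0, 0], [0, 0, 0], [0, 0, 0], [0, 0, 0], [0, 0, 0], [0, 0, 0], [0, 0, 0], [0, 0, 0]], "jaw": 0.97}}

```text
time: 39.2
position: [0.5357, 0.1143, 0.3663]
tool_rot: [-0.006, 0.704, 0.006, 0.71]
ft_force: [0.0, -0.3, -0.2]
grip_width: 0.0841
```

```bash
python3 - <<'E'
from m import *
o=get_obs();print(o['time'],o['position'],o['ft_force'],o['moment'],o['grip_width'])
im=cv2.cvtColor(s['image'],4)[180:320,220:340]
cv2.imwrite('pics/j1.png',cv2.resize(im,None,fx=4.3,fy=4.3,interpolation=cv2.INTER_CUBIC))
print(blob(s,red,(276,225,294,255)))
b,n=blob(s,red,(254,284,275,310));print(b,n,at_z(s,b,.121))
E
```

```text
39.3 [0.5331 0.1143 0.3623] [-0.4914  0.5344 -0.1543] [-0.0592  0.0713  0.0438] 0.0842170539653823
(array([284.8421, 241.8421]), 19)
[262.0545 293.6182] 55 [0.4951 0.2021 0.121 ]
```

View pics/j1.png

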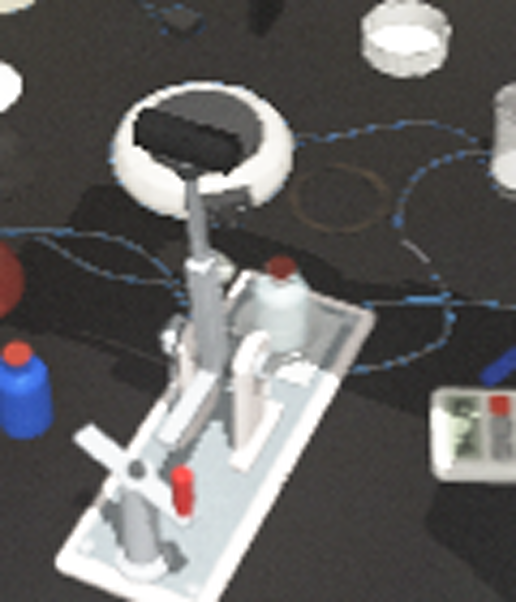

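Emit:
{"method": "step_arm", "body": {"slide": [[-0.1, 0.3, 0], [-0.3, 0.7, 0], [-0.385, 0.87, 0], [-0.385, 0.87, -0.3], [-0.385, 0.87, -0.7], [-0.385, 0.87, -1], [-0.385, 0.87, -1]], "turn": [[0, 0, 0], [0, 0, 0], [0, 0, 0], [0, 0, 0], [0, 0, 0], [0, 0, 0], [0, 0, 0]], "jaw": 0.3}}

```text
time: 40.0
position: [0.4899, 0.2007, 0.2567]
tool_rot: [-0.007, 0.712, 0.005, 0.702]
ft_force: [0.1, -0.1, 0.0]
grip_width: 0.0364
```

Emit:
{"method": "step_arm", "body": {"slide": [[0, 0, -0.4], [0, 0, -0.8], [0, 0, -1], [0, 0, -1]], "turn": [[0, 0, 0], [0, 0, 0], [0, 0, 0], [0, 0, 0]]}}

```text
time: 40.4
position: [0.4927, 0.201, 0.1602]
tool_rot: [-0.006, 0.709, 0.005, 0.705]
ft_force: [-0.4, -0.7, -0.5]
grip_width: 0.0265
```

```bash
python3 - <<'E'
from m import *
o=get_obs();print(o['time'],o['position'],o['ft_force'],o['grip_width'])
im=cv2.cvtColor(s['image'],4)[200:320,210:330]
cv2.imwrite('pics/j2.png',cv2.convertScaleAbs(cv2.resize(im,None,fx=5,fy=5,interpolation=cv2.INTER_CUBIC),alpha=1.6))
E
```

```text
40.5 [0.4955 0.2017 0.1633] [-0.3759  0.0935 -0.0039] 0.02580367144936838
```

View pics/j2.png

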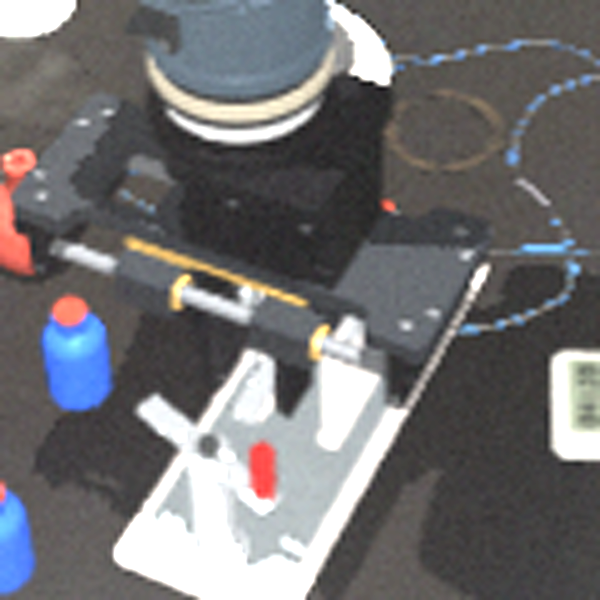

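Aligned above the peg. I go down and pinch.

Emit:
{"method": "step_arm", "body": {"slide": [[0, 0, -0.25], [0, 0, -0.45], [0, 0, -0.58], [0, 0, -0.58]], "turn": [[0, 0, 0], [0, 0, 0], [0, 0, 0], [0, 0, 0]]}}

```text
time: 40.9
position: [0.4951, 0.2016, 0.105]
tool_rot: [-0.006, 0.707, 0.006, 0.707]
ft_force: [-0.8, -0.4, 0.0]
grip_width: 0.0261
```

Emit:
{"method": "step_arm", "body": {"slide": [[0, 0, 0], [0, 0, 0], [0, 0, 0], [0, 0, 0], [0, 0, 0]], "turn": [[0, 0, 0], [0, 0, 0], [0, 0, 0], [0, 0, 0], [0, 0, 0]], "jaw": 0, "newtons": 15}}

```text
time: 41.4
position: [0.4942, 0.2018, 0.1057]
tool_rot: [-0.006, 0.707, 0.006, 0.707]
ft_force: [-2.5, 0.6, 6.2]
grip_width: 0.0106
```

Emit:
{"method": "step_arm", "body": {"slide": [[0.015, 0.04, 0], [0.033, 0.077, 0], [0.054, 0.11, 0], [0.078, 0.139, 0], [0.105, 0.166, 0], [0.133, 0.19, 0], [0.165, 0.212, 0], [0.198, 0.23, 0], [0.232, 0.245, 0], [0.269, 0.256, 0], [0.325, 0.266, 0], [0.355, 0.268, 0]], "turn": [[0, 0, 0], [0, 0, 0], [0, 0, 0], [0, 0, 0], [0, 0, 0], [0, 0, 0], [0, 0, 0], [0, 0, 0], [0, 0, 0], [0, 0, 0], [0, 0, 0], [0, 0, 0]]}}

```text
time: 42.6
position: [0.5278, 0.23, 0.1049]
tool_rot: [-0.004, 0.709, 0.006, 0.706]
ft_force: [-5.1, 3.0, 2.9]
grip_width: 0.0107
```

Emit:
{"method": "step_arm", "body": {"slide": [[0.01, 0, 0], [0.01, 0, 0]], "turn": [[0, 0, 0], [0, 0, 0]]}}

```text
time: 42.8
position: [0.5292, 0.2299, 0.1049]
tool_rot: [-0.004, 0.708, 0.006, 0.706]
ft_force: [-3.4, 3.9, 3.4]
grip_width: 0.0104
```

Emit:
{"method": "step_arm", "body": {"slide": [[0, 0, 0], [0, 0, 0], [0, 0, 0], [0, 0, 0.3], [0, 0, 0.7], [0, 0, 1], [0, 0, 1]], "turn": [[0, 0, 0], [0, 0, 0], [0, 0, 0], [0, 0, 0], [0, 0, 0], [0, 0, 0], [0, 0, 0]], "jaw": 0.3}}

```text
time: 43.5
position: [0.535, 0.2289, 0.2095]
tool_rot: [-0.005, 0.703, 0.006, 0.711]
ft_force: [0.5, -0.4, -0.4]
grip_width: 0.0259
```

Emit:
{"method": "step_arm", "body": {"slide": [[0, 0, 0.5], [0, 0, 1], [-0.3, 0, 1], [-0.6, -0.2, 1], [-0.9, -0.5, 1], [-1, -0.7, 1], [-1, -0.7, 1]], "turn": [[0, 0, 0], [0, 0, 0], [0, 0, 0], [0, 0, 0], [0, 0, 0], [0, 0, 0], [0, 0, 0]], "jaw": 0.7}}

```text
time: 44.2
position: [0.429, 0.1566, 0.3039]
tool_rot: [-0.005, 0.708, 0.005, 0.706]
ft_force: [0.4, 0.5, 0.1]
grip_width: 0.06
```

```bash
python3 - <<'E'
from m import *
o=get_obs();print(o['time'],o['position'],o['ft_force'],o['grip_width'])
im=cv2.cvtColor(s['image'],4)[200:320,210:330]
cv2.imwrite('pics/j3.png',cv2.resize(im,None,fx=5,fy=5,interpolation=cv2.INTER_CUBIC))
b,n=blob(s,red,(236,284,262,306));print(b,n,at_z(s,b,.121))
print(blob(s,red,(276,225,294,255)))
E
```

```text
44.3 [0.4315 0.1583 0.3043] [0.5661 0.742  0.0713] 0.060881961891827575
[243.3148 296.3519] 54 [0.5307 0.2285 0.121 ]
(array([284.8571, 241.8095]), 21)
```

View pics/j3.png

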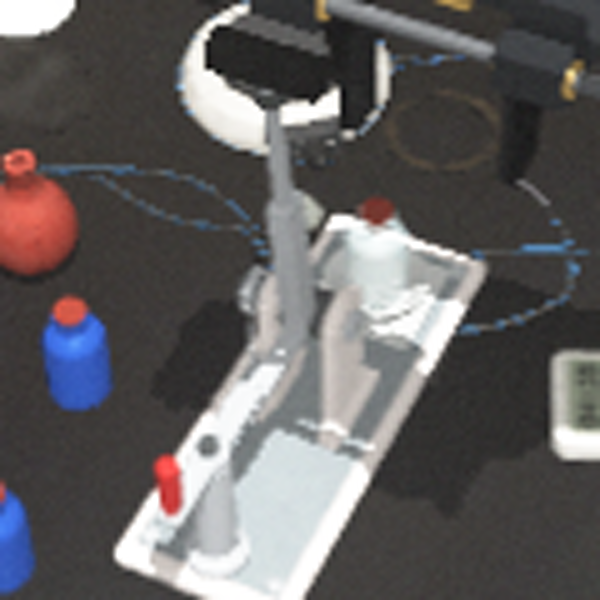

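Emit:
{"method": "step_arm", "body": {"slide": [[0, -0.5, 0.2], [0, -1, 0.2], [0, -1, 0.2]], "turn": [[0, 0, 0], [0, 0, 0], [0, 0, 0]]}}

```text
time: 44.6
position: [0.4333, 0.0544, 0.3249]
tool_rot: [-0.005, 0.706, 0.003, 0.708]
ft_force: [0.8, -0.1, 0.4]
grip_width: 0.0607
```

Emit:
{"method": "step_arm", "body": {"slide": [[0.1, -0.5, 0], [0.5, -0.9, 0], [1, -0.95, 0], [1, -0.95, 0]], "turn": [[0, 0, 0], [0, 0, 0], [0, 0, 0], [0, 0, 0]]}}

```text
time: 45.0
position: [0.5372, -0.0383, 0.3232]
tool_rot: [-0.005, 0.706, 0.005, 0.708]
ft_force: [-0.9, 0.0, -0.8]
grip_width: 0.0608
```

Emit:
{"method": "step_arm", "body": {"slide": [[0, 0, -0.4], [0, 0, -0.8], [0, 0.3, -1], [0, 0.3, -1], [0, 0.3, -1]], "turn": [[0, 0, 0], [0, 0, 0], [0, 0, 0], [0, 0, 0], [0, 0, 0]]}}

```text
time: 45.5
position: [0.5311, -0.0052, 0.2237]
tool_rot: [-0.007, 0.708, 0.007, 0.707]
ft_force: [-0.2, -1.5, 0.9]
grip_width: 0.0607
```

```bash
python3 - <<'E'
from m import *
o=get_obs();print(o['time'],o['position'],o['ft_force'],o['grip_width'],o['tool_rot'])
im=cv2.cvtColor(s['image'],4)[180:300,220:340]
cv2.imwrite('pics/k1.png',cv2.resize(im,None,fx=5,fy=5,interpolation=cv2.INTER_CUBIC))
b=blob(s,red,(276,230,294,255));print(b,at_z(s,b[0],.017+.065))
E
```

```text
45.6 [ 0.5323 -0.0065  0.2253] [-0.1791 -0.1271  0.2478] 0.06093849553514907 [-0.0063  0.7063  0.0058  0.7078]
(array([284.8966, 241.7241]), 29) [ 0.5358 -0.0061  0.082 ]
```

View pics/k1.png

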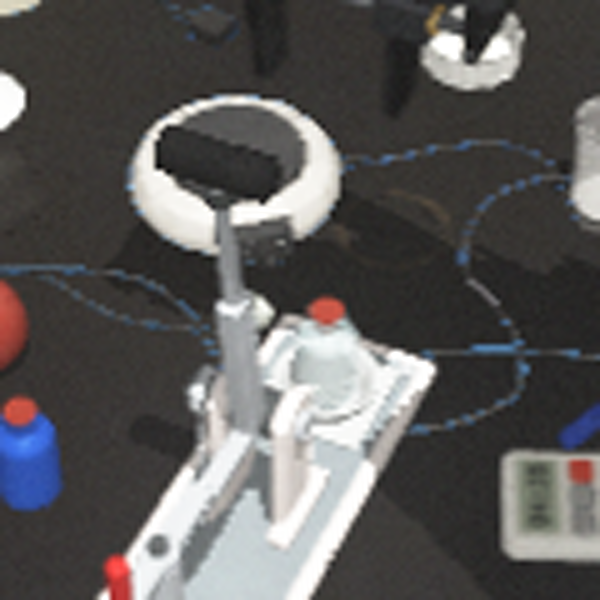

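Emit:
{"method": "step_arm", "body": {"slide": [[0.03, 0, -0.4], [0.03, 0, -0.8], [0.03, 0, -1], [0.03, 0, -1]], "turn": [[0, 0, 0], [0, 0, 0], [0, 0, 0], [0, 0, 0]]}}

```text
time: 46.0
position: [0.5328, -0.0068, 0.1229]
tool_rot: [-0.005, 0.709, 0.006, 0.706]
ft_force: [0.6, 1.3, 0.0]
grip_width: 0.0606
```

Emit:
{"method": "step_arm", "body": {"slide": [[0, 0, -0.25], [0, 0, -0.5], [0, 0, -0.7], [0, 0, -0.85], [0, 0, -0.94], [0, 0, -0.94]], "turn": [[0, 0, 0], [0, 0, 0], [0, 0, 0], [0, 0, 0], [0, 0, 0], [0, 0, 0]]}}

```text
time: 46.6
position: [0.535, -0.007, 0.031]
tool_rot: [-0.006, 0.707, 0.006, 0.707]
ft_force: [-0.0, 0.9, -0.2]
grip_width: 0.0611
```

Emit:
{"method": "step_arm", "body": {"slide": [[0, 0, 0], [0, 0, 0], [0, 0, 0], [0, 0, 0], [0, 0, 0]], "turn": [[0, 0, 0], [0, 0, 0], [0, 0, 0], [0, 0, 0], [0, 0, 0]], "jaw": 0.2, "newtons": 15}}

```text
time: 47.1
position: [0.5345, -0.0067, 0.0311]
tool_rot: [-0.006, 0.707, 0.006, 0.707]
ft_force: [-0.2, 0.2, 2.8]
grip_width: 0.035
```

Emit:
{"method": "step_arm", "body": {"slide": [[0, 0, 0.2], [0, 0, 0.4], [0, 0, 0.7], [0, 0, 1], [0, 0, 1]], "turn": [[0, 0, 0], [0, 0, 0], [0, 0, 0], [0, 0, 0], [0, 0, 0]]}}

```text
time: 47.6
position: [0.5369, -0.0071, 0.1341]
tool_rot: [-0.006, 0.704, 0.005, 0.71]
ft_force: [0.8, -0.1, -0.5]
grip_width: 0.0352
```

```bash
python3 - <<'E'
from m import *
o=get_obs();print(o['time'],o['position'],o['ft_force'],o['grip_width'],o['tool_rot'])
im=cv2.cvtColor(s['image'],4)[180:300,220:340]
cv2.imwrite('pics/k2.png',cv2.resize(im,None,fx=5,fy=5,interpolation=cv2.INTER_CUBIC))
E
```

```text
47.7 [ 0.534  -0.0066  0.1308] [-0.4579  0.1791 -0.114 ] 0.03521482311215866 [-0.0058  0.7068  0.0057  0.7074]
```

View pics/k2.png

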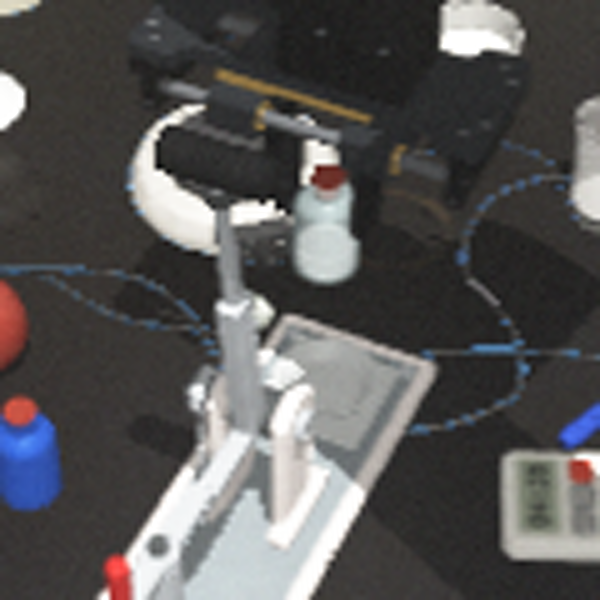

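Emit:
{"method": "step_arm", "body": {"slide": [[0, 0, 0.4], [-0.2, -0.1, 0.8], [-0.5, -0.1, 1], [-0.8, -0.1, 1], [-0.85, -0.1, 1]], "turn": [[0, 0, 0], [0, 0, 0], [0, 0, 0], [0, 0, 0], [0, 0, 0]]}}

```text
time: 48.2
position: [0.4441, -0.0156, 0.2292]
tool_rot: [-0.005, 0.709, 0.006, 0.705]
ft_force: [0.4, 0.5, -0.8]
grip_width: 0.0349
```

Emit:
{"method": "step_arm", "body": {"slide": [[0, 0, 0.4], [0, 0.2, 0.8], [0, 0.5, 1], [0, 0.8, 1], [0, 1, 1]], "turn": [[0, 0, 0], [0, 0, 0.02], [0, 0, 0.04], [0, 0, 0.06], [0, 0, 0.08]]}}

```text
time: 48.7
position: [0.4492, 0.085, 0.3299]
tool_rot: [-0.183, 0.683, 0.184, 0.683]
ft_force: [-0.2, 0.6, -0.8]
grip_width: 0.035
```

Emit:
{"method": "step_arm", "body": {"slide": [[0, 0.25, 0.4], [0, 0.5, 0.5], [0, 0.75, 0.5], [0, 1, 0.5], [0, 1, 0.5]], "turn": [[0, 0, 0.02], [0, 0, 0.04], [0, 0, 0.06], [0, 0, 0.08], [0, 0, 0.09]]}}

```text
time: 49.2
position: [0.4488, 0.186, 0.3786]
tool_rot: [-0.366, 0.605, 0.368, 0.604]
ft_force: [-0.1, -1.1, -0.5]
grip_width: 0.0351
```

Emit:
{"method": "step_arm", "body": {"slide": [[0, 0.25, 0], [0, 0.5, 0], [0, 0.75, 0], [0, 1, 0], [0, 1, 0]], "turn": [[0, 0, 0.02], [0, 0, 0.04], [0, 0, 0.06], [0, 0, 0.08], [0, 0, 0.102]]}}

```text
time: 49.7
position: [0.4488, 0.2861, 0.3781]
tool_rot: [-0.538, 0.458, 0.54, 0.457]
ft_force: [-0.4, -0.6, -0.9]
grip_width: 0.035
```

```bash
python3 - <<'E'
from m import *
from scipy.spatial.transform import Rotation
o=get_obs();print(o['time'],o['position'],o['ft_force'],o['grip_width'],o['q']);print(Rotation.from_quat(o['tool_rot']).as_matrix())
save(s['image'],'k3.png')
E
```

```text
49.8 [0.4488 0.2841 0.3782] [-0.8107 -0.3854 -1.0224] 0.0351207123977635 [ 0.3538  0.235   1.3983 -0.0001  1.5123 -1.3727]
[[-0.0037 -0.9879 -0.1551]
 [-0.0015 -0.1551  0.9879]
 [-1.      0.0039 -0.0009]]
```

View pics/k3.png

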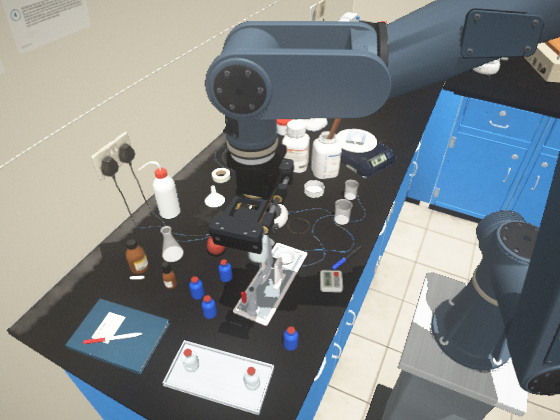

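Emit:
{"method": "step_arm", "body": {"slide": [[0.3, 0.4, 0], [0.6, 0.8, 0], [0.66, 0.89, -0.3], [0.66, 0.89, -0.7], [0.66, 0.89, -1], [0.66, 0.89, -1]], "turn": [[0, 0, 0], [0, 0, 0], [0, 0, 0], [0, 0, 0], [0, 0, 0], [0, 0, 0]]}}

```text
time: 50.4
position: [0.5118, 0.3703, 0.2737]
tool_rot: [-0.534, 0.465, 0.538, 0.456]
ft_force: [0.1, -1.3, -0.4]
grip_width: 0.0351
```

Emit:
{"method": "step_arm", "body": {"slide": [[0, 0, -0.4], [0, 0, -0.8], [0, 0, -1], [0, 0, -1]], "turn": [[0, 0, 0], [0, 0, 0], [0, 0, 0], [0, 0, 0]]}}

```text
time: 50.8
position: [0.5138, 0.3712, 0.1781]
tool_rot: [-0.536, 0.463, 0.537, 0.459]
ft_force: [-0.2, 0.4, -0.3]
grip_width: 0.0351
```

Emit:
{"method": "step_arm", "body": {"slide": [[0, 0, -0.2], [0, 0, -0.4], [0, 0, -0.6], [0, 0, -0.7], [0, 0, -0.7]], "turn": [[0, 0, 0], [0, 0, 0], [0, 0, 0], [0, 0, 0], [0, 0, 0]]}}

```text
time: 51.3
position: [0.5155, 0.3724, 0.1109]
tool_rot: [-0.537, 0.46, 0.537, 0.46]
ft_force: [-0.3, -0.5, -0.4]
grip_width: 0.0354
```

```bash
python3 - <<'E'
from m import *
o=get_obs();print(o['time'],o['position'],o['ft_force'],o['grip_width'])
im=cv2.cvtColor(s['image'],4)[300:420,150:290]
cv2.imwrite('pics/k4.png',cv2.resize(im,None,fx=5,fy=5,interpolation=cv2.INTER_CUBIC))
E
```

```text
51.4 [0.5164 0.3729 0.1121] [ 0.0008  0.695  -0.36  ] 0.03511056871200854
```

View pics/k4.png

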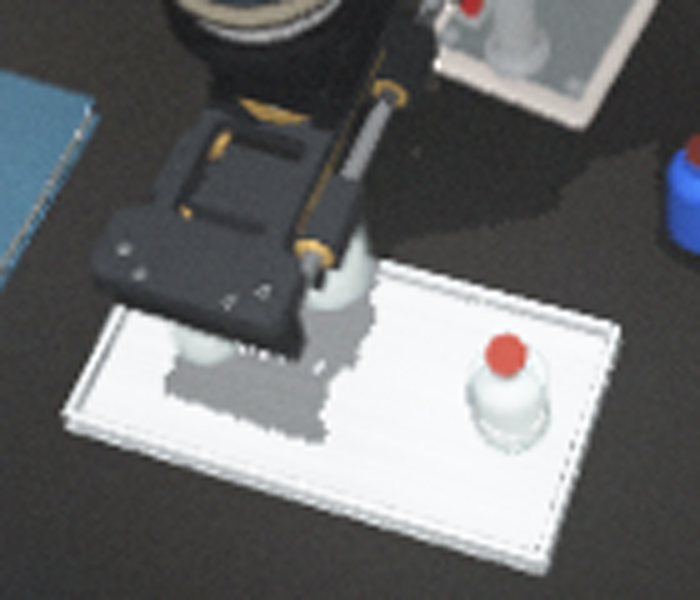

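Emit:
{"method": "step_arm", "body": {"slide": [[0, 0, -0.25], [0, 0, -0.5], [0, 0, -0.7], [0, 0, -0.85], [0, 0, -0.915], [0, 0, -0.925], [0, 0, -0.925]], "turn": [[0, 0, 0], [0, 0, 0], [0, 0, 0], [0, 0, 0], [0, 0, 0], [0, 0, 0], [0, 0, 0]]}}

```text
time: 52.1
position: [0.5158, 0.3727, 0.0189]
tool_rot: [0.537, -0.459, -0.537, -0.46]
ft_force: [1.0, 1.0, -0.8]
grip_width: 0.035
```

Emit:
{"method": "step_arm", "body": {"slide": [[0, 0, -0.01], [0, 0, -0.015], [0, 0, -0.015]], "turn": [[0, 0, 0], [0, 0, 0], [0, 0, 0]]}}

```text
time: 52.4
position: [0.516, 0.3729, 0.018]
tool_rot: [0.537, -0.459, -0.537, -0.461]
ft_force: [-1.5, 0.5, 5.5]
grip_width: 0.0355
```

```bash
python3 - <<'E'
from m import *
o=get_obs();print(o['time'],o['position'],o['ft_force'],o['grip_width'])
im=cv2.cvtColor(s['image'],4)[300:420,150:290]
cv2.imwrite('pics/k5.png',cv2.resize(im,None,fx=5,fy=5,interpolation=cv2.INTER_CUBIC))
E
```

```text
52.5 [0.516  0.3729 0.018 ] [ 0.2841 -1.1859  5.7538] 0.03497375509137104
```

View pics/k5.png

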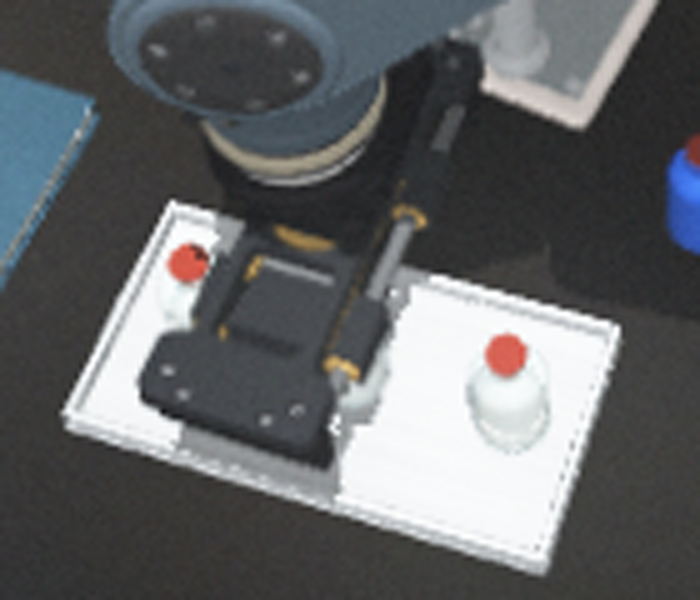

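Contact with the tray floor (5.7 N up). I release and lift.

Emit:
{"method": "step_arm", "body": {"slide": [[0, 0, 0.01], [0, 0, 0.01], [0, 0, 0.01], [0, 0, 0.01], [0, 0, 0.01], [0, 0, 0.2], [0, 0, 0.5], [0, 0, 0.9], [0, 0, 1]], "turn": [[0, 0, 0], [0, 0, 0], [0, 0, 0], [0, 0, 0], [0, 0, 0], [0, 0, 0], [0, 0, 0], [0, 0, 0], [0, 0, 0]], "jaw": 0.65}}

```text
time: 53.4
position: [0.5177, 0.3737, 0.1208]
tool_rot: [0.538, -0.457, -0.536, -0.463]
ft_force: [0.5, -1.2, -0.0]
grip_width: 0.0564
```

Emit:
{"method": "step_arm", "body": {"slide": [[0, 0, 0.5], [0, 0, 1], [-0.3, 0, 1], [-0.8, 0, 1], [-1, 0, 1], [-1, 0, 1]], "turn": [[0, 0, 0], [0, 0, 0], [0, 0, 0], [0, 0, 0], [0, 0, 0], [0, 0, 0]]}}

```text
time: 54.0
position: [0.4109, 0.3718, 0.216]
tool_rot: [-0.537, 0.461, 0.538, 0.458]
ft_force: [0.3, -0.2, -0.1]
grip_width: 0.0568
```

```bash
python3 - <<'E'
from m import *
o=get_obs();print(o['time'],o['position'],o['ft_force'],o['grip_width'])
im=cv2.cvtColor(s['image'],4)[200:420,150:340]
cv2.imwrite('pics/k6.png',cv2.resize(im,None,fx=2.7,fy=2.7,interpolation=cv2.INTER_CUBIC))
save(t['image'],'k6t.png')
for bx in((182,345,200,362),(242,362,262,376),(200,340,235,375),(236,284,262,306)):
    b=blob(s,red,bx);print(b,at_z(s,b[0],.069))
print(proj(s,[[.515,.373,.0705],[.515,.373,.004]]))
E
```

```text
54.1 [0.4153 0.3725 0.2165] [ 0.3957 -0.3075 -0.5186] 0.05682131692461168
(array([187.2653, 352.    ]), 49) [0.5889 0.386  0.069 ]
(array([250.9474, 370.5263]), 38) [0.4399 0.3605 0.069 ]
(array([217.14, 360.68]), 50) [0.5177 0.3735 0.069 ]
(array([nan, nan]), 0) [nan nan nan]
[[218.2515 360.6616]
 [221.3223 374.4422]]m.py:7: RuntimeWarning: Mean of empty slice.
  m[r0:r1,c0:c1]=cond(im)[r0:r1,c0:c1]; r,c=np.nonzero(m);return np.array([c.mean(),r.mean()]),len(r)
  ret = ret.dtype.type(ret / rcount)
```

View pics/k6.png

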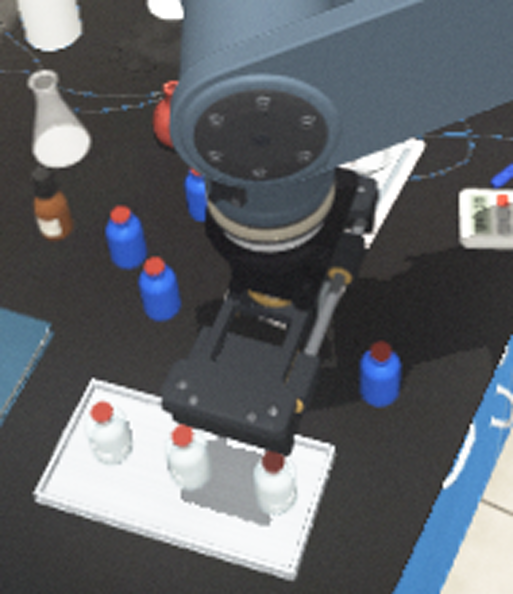

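View pics/k6t.png

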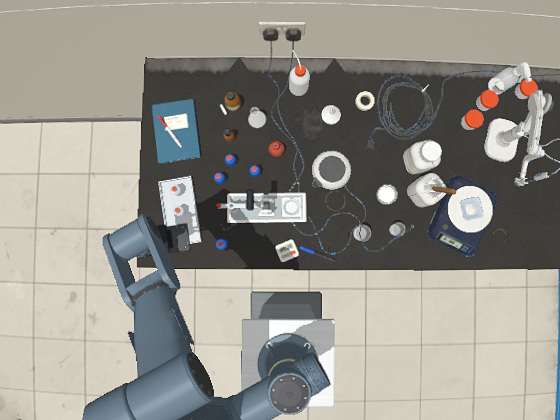

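```bash
python3 - <<'E'
from m import *
b,n=blob(t,red,(212,198,226,214));print('peg',b,n,at_z(t,b,.1375))
print(get_obs()['joint_velocities'])
print(hand_in())
E
```

```text
peg [218. 205.] 17 [0.5289 0.2266 0.1375]
[-0.0063  0.0049 -0.0058  0.0023  0.0051  0.0017]
the job is handed in; nothing more can be done
None
```

I stood the vial in the nest, swung the catch aside, pulled the lever down until the stopper was home, let it back up and shut the catch. I then moved the vial to the tray between the two finished vials and handed in at about 54 s.

**What the last checks showed:**
- **Vial:** it stands upright in the tray at about (0.517, 0.373).
- **Stopper:** it went down about 8 mm in the picture, so it should be home. The handle force rose to about 31 N at the bottom.
- **Press:** in the last pictures the lever is up. The catch peg is at (0.529, 0.227), within about 2 mm of where it started, so the catch is shut.
- **Other glassware and timer:** the two finished vials have not moved by measurement. The beakers and timer look unmoved in the picture, but I did not measure them again.
- **Gripper:** it was clear of everything and felt no force.

**What went wrong on the way:**
- **First pull slipped:** my first pinch slipped off the handle part-way and I let the lever spring back. A push with closed fingers then slid over the handle. The vial and catch were not disturbed by either.
- **Fingertip height disagreed:** depth images put the real fingertips about 15 mm above the reported tool point. Gripping lower and softer fixed the pull.

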